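Lock the cell carrier with the knob under the photometer base

TASK

Set the cell carrier down flat between the two guide rails on the deck of the photometer base, nose toward the white detector housing. Then turn the four-armed knob on the underside of the base's front overhang, anticlockwise seen from above, so that its cam presses the carrier's tail and clamps it firmly against the detector's sprung contact: about 20 N (12 to 30 N is good, over 50 N harms it). Do not force the knob (under 20 N on its arms) and leave the beaker, dropper bottle, timer and vial where they stand.

Things in the scene. Friction and masses are not known exactly. Their poses are not given: they have to be found in the camera images.
- carrier_center (a point): Middle of the grey block (30 x 30 mm, 42 mm tall, small glass cell on top standing 8 mm proud) of the loose cell carrier, 0.22 kg; grasp it across its sides. x axis to the carrier's nose, z up. The block stands near the nose of an aluminium foot plate 100 long (x), 44 wide, 8 mm thick: this point is 29 mm above its underside, 20 mm behind its nose, 80 mm ahead of its tail.
- cell_carrier: The same loose carrier as a whole; origin in the middle of its foot plate's underside, x axis to the nose. It starts on the worktop left or right of the base, nose within 0.5 rad of straight away from the robot.
- seat_center (a point): Where carrier_center is (within 4 mm along x) once clamped, the carrier flat on the deck: 29 mm above the deck, 95 mm beyond the knob axis. x axis toward the detector housing, z up. Two steel rails with flared lips, 47 mm apart, about 12 mm high, lie either side from 43 mm before to 17 mm beyond it. Loose, it has at least 3.3 mm of play along x: set it down 7.2 mm before this point.
- photometer_base: White fixed instrument base; position and yaw vary. Origin on the knob axis at worktop level, x axis away from the robot. Deck top at z = 87 mm, x = 40 to 176 mm, 132 mm wide. In front a round-ended tongue 50 mm wide, 12 mm thick overhangs to x = -25 mm, knob beneath, cam on top (to z = 97 mm). White body from x = 46 mm; detector housing, 52 mm tall, 104 mm wide, from about x = 123 mm.
- knob: Cross knob under the tongue: hub 30 mm across, four round level arms 90 degrees apart, 12 mm thick, with 15 mm balls 70 mm from the axis; they stick out round the tongue's front and sides, so can be pushed from above. Origin on the axis at arm height (z = 42 mm); z up, x along one arm. Tightens anticlockwise from above; stays where left. Friction 0.26 N m (4.5 N at 58 mm).
- knob_axis (a point): Fixed point on the knob axis at arm height. The knob's spindle carries an eccentric steel cam (26 mm round, 8 mm off axis, 10 mm high) on top of the tongue; turning moves it toward the detector by about 8 mm per rad. Knob travel 2.7 rad; it starts within 0.3 rad of the loose end. The carrier is tight after some 0.8 to 2.2 rad: how far is not known, as the detector's contact sits up to 3.5 mm nearer or farther.
- contact_mount (a point): Fixed point on the deck under the place of the round steel contact that stands out of the detector housing. The contact is sprung: after the carrier meets it, each 0.1 rad of knob adds about 7 N of clamp force, and 20 N of clamp force adds roughly 0.26 N m (cam lift and rubbing) to the knob torque, felt as about 4.5 N more push at 58 mm.
- beaker_1: Loose glass beaker, 57 x 62 mm, 66 mm tall; stands left or right of the base, opposite the carrier. Origin centre of its underside. Bystander.
- dropper_0: Loose amber dropper bottle, 34 mm across, 109 mm tall; origin centre of underside. Bystander.
- timer: Loose white square timer, 62 x 62 x 18 mm, lying flat; origin centre of underside. Bystander.
- vial_1: Loose small glass vial with cap, 24 mm across, 54 mm tall; origin centre of underside. Bystander.
Not all that is in view belongs to the job. What is shaped like the cell_carrier but purple is not meant.

How it is judged:
By the outcome, as a careful person would: the job done as asked, in the order asked, and still so for the second after the job is handed in, with the robot touching nothing.
It also fails if it takes over 72 s, if anything falls off the work surface, if the arm or the gripper's body presses on something with over 40 N, if the wrist force passes 120 N, or if a joint passes its speed limit or range.

ROBOT

A 7-joint arm with a two-finger parallel gripper is mounted at the origin on a cart in front of the work surface, level with it; the furniture and walls round the work are solid. World frame = base frame: x ahead of the robot, y to its left, z up, the work surface at z = 0. Lengths are in mm, angles in rad, forces in N, time in s.
With the tool pointing down it reaches from about 350 to 900 mm from the base axis. Payload 7.2 kg.
Tool frame: the origin (TCP) lies on the front face of the gripper's body, between the roots of the fingers; the fingertips stand 73 mm ahead of it and the grasp point (between the pads) lies 54 mm ahead of it; z points along the fingers, y is the direction in which the jaws open and shut (so a half turn about z gives the same grasp; the last joint's range is limited). The gripper opens to 85 mm and grips with 20 to 120 N. Pads are 22 mm wide; open, the fingers measure 114 mm over their backs; the gripper's body (76 mm by 85 mm) begins 54 mm behind the grasp point. The pads swing forward as they close: fully open they stand 13 mm farther back than shut.
Start: joints at [-1.354, 0.411, -0.013, 1.596, 0.006, 1.134, -0.082], TCP at [175.612, 599.822, 303.897] pointing down, gripper open.
Joint ranges: [-2.95, 2.95], [-0.29, 1.99], [-1.47, 1.44], [0.14, 2.54], [-1.03, 4.17], [0.13, 1.85], [-2.86, 2.86]. Speed limits (rad/s): [2.39, 2.39, 3.01, 3.01, 3.14, 3.14, 3.14].

INTERFACE

Orientations are given as a unit quaternion [w, x, y, z].
In Python, from cell import bot gives the robot as it stands.
- The arm moves only by the shell command python3 -m handwheel 'ROWS'. ROWS is JSON, a list of rows, each an object of numbers: "dx", "dy", "dz": the shift along the tool's x, y, z in cm; "rx", "ry", "rz": the turn, a rotation vector about the tool's x, y, z in degrees; "jaw": the opening, from 0 (shut) to 1 (fully open). In form: [{"dx": .., "dy": .., "dz": .., "rx": .., "ry": .., "rz": .., "jaw": ..}, ...]. A call has 1 to 5 rows; each row is the pose to reach, as a shift and turn from the pose commanded when the call began, along the tool's axes at that moment; what a row does not reach only later rows make up. A row lasts 1/10 s, in which the tool goes at most 50 mm and 8.59 degrees, less where a joint would pass 70% of its speed; a pose out of reach is approached as far as the arm can. A call with a gripper value outside its range is refused whole. The fingers move at their own pace and stop on an object; the grip force is fixed at half the most. Time passes only in rows, so rows that repeat a pose let the fingers close. It gives the time, the measured TCP pose, the force and the opening at its end, in the units of the state.
- bot.state(): the state, without advancing time (a new reading comes with each control period).
- bot.camera(name): name is "scene" or "side" or "wrist"; returns a dict with "pixels" (400x640x3 uint8, red, green, blue), "fov_y" (degrees; the focal length in pixels is half the picture's height over the tangent of half this angle, whatever the lens; pixels are square), "cx", "cy" (the principal point, pixels), "position" and "rotation" of the camera in the world; the wrist camera has in their place "hand_eye" (4x4, takes a point from camera to tool coordinates, whose origin is the TCP and whose axes are the flange's). Camera axes: x right, y down, z forward; pixel columns grow to the right and rows downward; lengths in mm; the calibration is good to about 2 mm. The wrist camera is an equidistant fisheye: a pixel r from the principal point sees the ray r / f radians off the axis. A picture is of the moment at which its call begins: read the wrist's pose just before it. There is no depth.
- bot.sign_off(): hands the job in, once; it reports no verdict.
The state is a dict: "t": time; "joints": joint angles; "qd": joint speeds; "effort": joint torques, N m; "position": TCP position; "ee_rot": TCP orientation; "force": force on the tool from outside, world axes, zero at the start; "torque": the same for the moment, N m; "gripper_width": finger opening in mm.
Only numpy, scipy, OpenCV 4.12 (cv2) and the standard library are available. Lean on these libraries where they do the work, as an engineer would, in place of code of your own. Each camera call takes 0.05 s, during which the arm holds its last target.

## Working session

There is one attempt and no reset: what is moved stays moved. The work goes in short steps, Python scripts to look and compute and a shell command to move; the robot and the scene stay as the last step left them, time stands still between calls to the robot, and variables do not carry over. Pictures are saved under pics/ and viewed, and the job is handed in when it is done.

```bash
ls; mkdir -p pics; python3 - <<'E'
from cell import bot
import cv2
print(bot.state())
for n in ["scene","side","wrist"]:
    c=bot.camera(n)
    cv2.imwrite(f"pics/{n}0.png",c["pixels"][:,:,::-1])
    print(n,{k:v for k,v in c.items() if k!="pixels"})
E
```

```text
pics
{'t': 0.0, 'joints': array([-1.35423119,  0.41190174, -0.01269874,  1.59704775,  0.00559017,
        1.13425784, -0.08217532]), 'qd': array([ 0.00029044, -0.00106759,  0.00028421,  0.00094879,  0.00081811,
        0.00089884,  0.00182884]), 'effort': array([ 9.96492490e-04, -6.00617552e+01,  6.82630073e-01, -2.99412847e+01,
        1.38565607e-02,  1.06966723e-02,  2.20695910e-06]), 'position': array([175.51495469, 599.4651805 , 303.05036391]), 'ee_rot': array([-5.83113122e-05,  1.41885597e-01,  9.89882748e-01, -7.87440093e-04]), 'force': array([-0.28751457,  0.95357983,  0.5910816 ]), 'torque': array([ 0.00509008,  0.01366889, -0.00436767]), 'gripper_width': 85.27446460444077}
scene {'fov_y': 55.929756957618004, 'cx': 321.3134898616683, 'cy': 198.37245767452822, 'position': array([  58.4254651 , -581.59100215,  531.50400349]), 'rotation': array([-0.4621985 ,  0.82484916, -0.27927611,  0.16733578])}
side {'fov_y': 55.99066937040833, 'cx': 324.60659240277204, 'cy': 206.27116216652692, 'position': array([518.89128768, 848.23472564, 641.30808946]), 'rotation': array([-0.00264881, -0.01785969,  0.87873978, -0.47695955])}
wrist {'fov_y': 65.70646984690485, 'cx': 318.6919715119372, 'cy': 201.31605864051613, 'hand_eye': array([[-7.72928618e-04, -9.51586747e-01, -3.07379352e-01,
         7.83982800e+01],
       [ 9.99999416e-01, -9.67875628e-04,  4.81780746e-04,
         1.16921567e+00],
       [-7.55961155e-04, -3.07378800e-01,  9.51586939e-01,
        -6.89679967e+01],
       [ 0.00000000e+00,  0.00000000e+00,  0.00000000e+00,
         1.00000000e+00]])}
```

View pics/scene0.png

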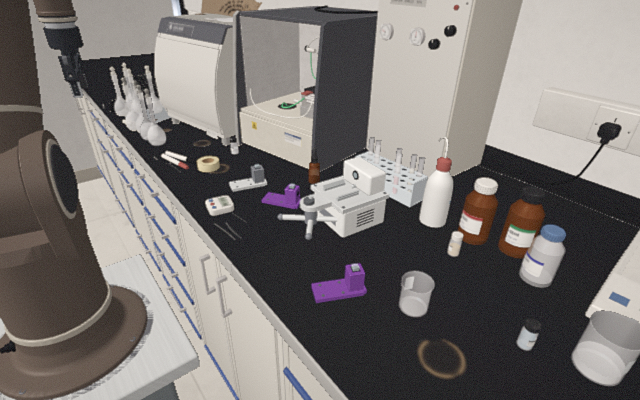

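View pics/side0.png

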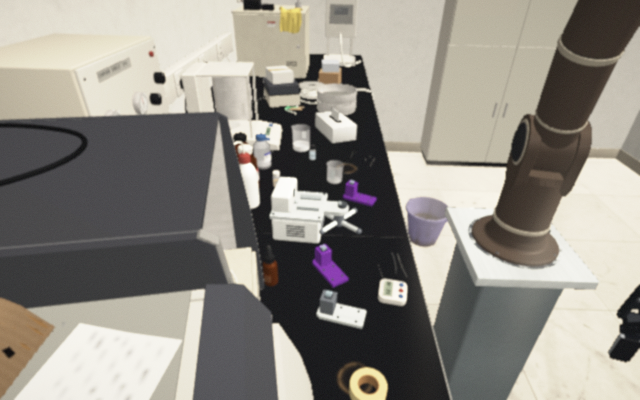

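View pics/wrist0.png

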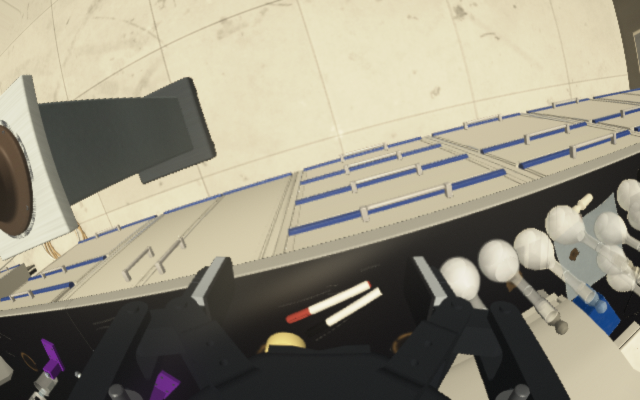

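```bash
cat > h.py <<'E'
from cell import bot
import numpy as np, cv2
from scipy.spatial.transform import Rotation as R
def q2R(q): return R.from_quat([q[1],q[2],q[3],q[0]]).as_matrix()
class Cam:
    def __init__(s,name):
        s.name=name
        st=bot.state(); c=bot.camera(name)
        s.img=c["pixels"][:,:,::-1].copy(); s.f=200/np.tan(np.radians(c["fov_y"])/2); s.c=np.array([c["cx"],c["cy"]])
        if name=="wrist":
            T=np.eye(4);T[:3,:3]=q2R(st["ee_rot"]);T[:3,3]=st["position"]
            W=T@c["hand_eye"]; s.R=W[:3,:3]; s.p=W[:3,3]
        else: s.R=q2R(c["rotation"]); s.p=np.array(c["position"])
        s.fish=name=="wrist"
    def ray(s,uv):
        d=(np.array(uv,float)-s.c)/s.f
        if s.fish:
            r=np.hypot(*d); k=np.sin(r)/r if r>0 else 1
            v=np.array([d[0]*k,d[1]*k,np.cos(r)])
        else: v=np.array([d[0],d[1],1])
        v=s.R@v; return v/np.linalg.norm(v)
    def plane(s,uv,z):
        v=s.ray(uv); return s.p+v*(z-s.p[2])/v[2]
    def proj(s,P):
        q=(np.atleast_2d(P)-s.p)@s.R
        if s.fish:
            n=np.hypot(q[:,0],q[:,1]); th=np.arctan2(n,q[:,2]); k=np.where(n>0,th/np.maximum(n,1e-9),0)
            return s.c+s.f*q[:,:2]*k[:,None]
        return s.c+s.f*q[:,:2]/q[:,2:]
    def crop(s,x0,y0,x1,y1,k,fn):
        cv2.imwrite(fn,cv2.resize(s.img[y0:y1,x0:x1],None,fx=k,fy=k,interpolation=cv2.INTER_CUBIC))
def tri(*cu):
    A=np.zeros((3,3));b=np.zeros(3)
    for c,u in cu:
        v=c.ray(u);M=np.eye(3)-np.outer(v,v);A+=M;b+=M@c.p
    return np.linalg.solve(A,b)
E
python3 - <<'E'
from h import *
import pickle
s=Cam("scene");d=Cam("side")
pickle.dump((s,d),open("c0.pkl","wb"))
s.crop(200,140,400,310,4,"pics/s1.png")
d.crop(250,160,410,340,3,"pics/d1.png")
print(s.p, s.ray((320,200)),d.ray((320,200)))
E
```

```text
[  58.4254651  -581.59100215  531.50400349] [ 0.53013752  0.66935722 -0.52049508] [ 0.02517785 -0.846881   -0.53118608]
```

View pics/s1.png

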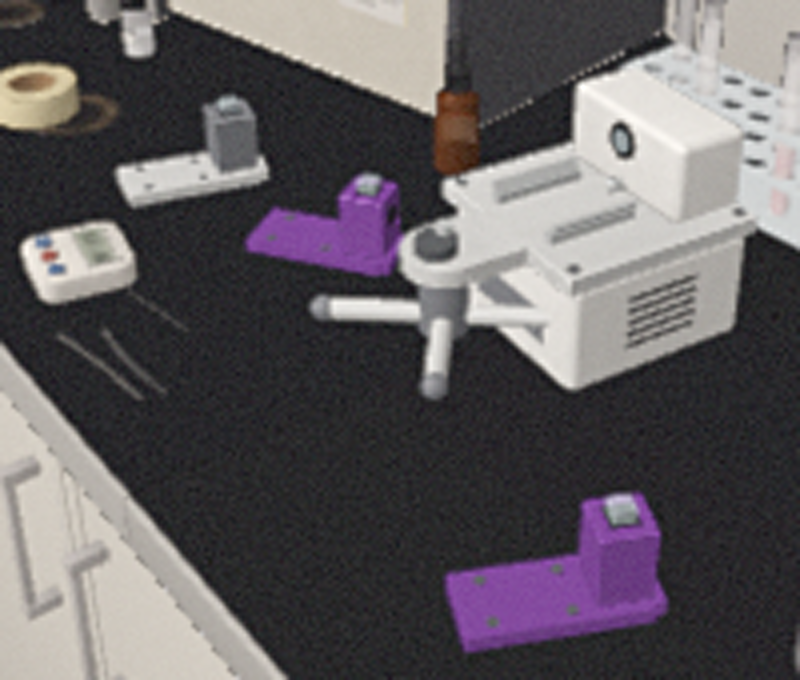

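View pics/d1.png

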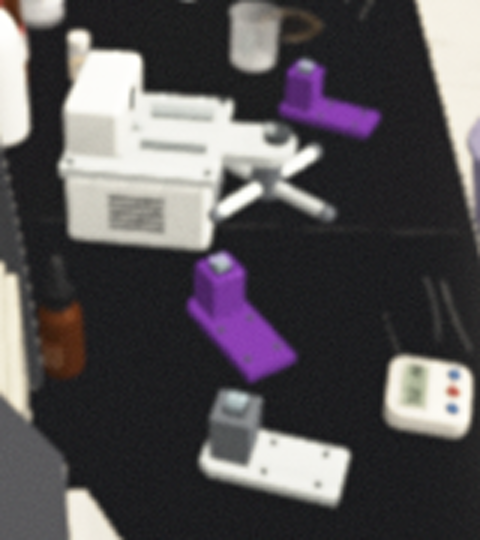

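```bash
python3 - <<'E'
from h import *
import pickle
s,d=pickle.load(open("c0.pkl","rb"))
S=lambda x,y:(200+x/4,140+y/4)
D=lambda x,y:(250+x/3,160+y/3)
print("cell",tri((s,S(230,103)),(d,D(236,400))))
print("cam top",tri((s,S(436,240)),(d,D(276,132))))
print("ballA", tri((s,S(433,385)),(d,D(318,152))))
print("ballB", tri((s,S(322,307)),(d,D(328,213))))
for n,u in dict(deckNearR=(574,275),deckFarR=(757,222),deckNearL=(450,185)).items(): print(n,s.plane(S(*u),87))
for n,u in dict(deckNearL=(222,175),deckFarL=(65,165)).items(): print(n,d.plane(D(*u),87))
print("plate tail L",s.plane(S(117,171),8),d.plane(D(337,495),8))
print("tail R",s.plane(S(135,196),8),d.plane(D(349,450),8))
print("nose L",d.plane(D(203,457),8))
print("nose R",s.plane(S(268,170),8))
print("balls at 42", s.plane(S(433,385),42), d.plane(D(318,152),42), s.plane(S(322,307),42), d.plane(D(328,213),42), d.plane(D(218,215),42))
E
```

```text
cell [514.29391558 282.83692157  55.4879616 ]
cam top [484.2178321   -5.55772907  94.99128921]
ballA [442.67116604 -56.2812719   42.58415628]
ballB [436.7852777   42.30534243  42.72207876]
deckNearR [530.07006238 -69.47445772  87.        ]
deckFarR [653.44478032 -89.54464157  87.        ]
deckNearL [535.62270851  51.03642621  87.        ]
deckNearL [531.39942402  52.66065304  87.        ]
deckFarL [667.57033588  45.69044114  87.        ]
plate tail L [440.39264541 320.39375182   8.        ] [441.5966525  323.10108399   8.        ]
tail R [434.24170835 280.19195083   8.        ] [430.64463016 282.24513063   8.        ]
nose L [536.11138922 293.80076575   8.        ]
nose R [528.02318049 258.29295007   8.        ]
balls at 42 [444.65274245 -55.55902837  42.        ] [441.5052814  -56.04664498  42.        ] [437.41481375  43.2312127   42.        ] [436.63259916  41.37767802  42.        ] [534.07599806  49.96682171  42.        ]
```

```bash
cat >> h.py <<'E'
def target(yaw):  # tool down, tool x axis = -(cos,sin) of yaw (camera toward the robot)
    x=-np.array([np.cos(yaw),np.sin(yaw),0]); z=np.array([0,0,-1.]); return np.c_[x,np.cross(z,x),z]
def delta(p,yaw,st=None):
    st=st or bot.state(); M=q2R(st["ee_rot"])
    d=M.T@(np.array(p,float)-st["position"])/10
    r=np.degrees(R.from_matrix(M.T@target(yaw)).as_rotvec())
    print("d(cm)",d.round(2),"r(deg)",r.round(2))
def show():
    st=bot.state(); M=q2R(st["ee_rot"])
    print("t",round(st["t"],2),"p",st["position"].round(2),"yaw",round(np.arctan2(-M[1,0],-M[0,0]),4),"tilt",np.degrees(M[:2,2]).round(2),"F",st["force"].round(1),"T",st["torque"].round(2),"w",round(st["gripper_width"],1))
E
python3 - <<'E'
from h import *
show(); delta((470,290,260),-0.257)
E
```

```text
t 0.25 p [175.6  599.65 303.49] yaw -0.2848 tilt [-0.01 -0.04] F [ 1.1 -0.1 -0.3] T [-0.02 -0.   -0.02] w 85.5
d(cm) [-36.95 -21.44   4.37] r(deg) [-0.04  0.   -1.59]
```

```bash
python3 -m handwheel '[{"dx":-3,"dy":-3},{"dx":-7,"dy":-6},{"dx":-11,"dy":-9},{"dx":-15,"dy":-11},{"dx":-18.5,"dy":-13,"dz":1}]'; python3 -m handwheel '[{"dx":-4,"dy":-2,"dz":1},{"dx":-8,"dy":-4,"dz":2},{"dx":-12,"dy":-6,"dz":3},{"dx":-16,"dy":-7.5,"dz":3.4,"rz":-1.6},{"dx":-18.4,"dy":-8.4,"dz":3.4,"rz":-1.6}]';python3 -m handwheel '[{"dx":0},{"dx":0},{"dx":0}]'; python3 - <<'E'
from h import *
import pickle
show()
c=Cam("wrist");pickle.dump(c,open("w1.pkl","wb")); cv2.imwrite("pics/w1.png",c.img)
E
```

```text
t 0.25 p [175.6  599.65 303.49] yaw -0.2848 tilt [-0.01 -0.04] F [ 1.1 -0.1 -0.3] T [-0.02 -0.   -0.02] w 85.5schema error: expected keys dx, dy, dz, rx, ry, rz, jaw
schema error: expected keys dx, dy, dz, rx, ry, rz, jaw
schema error: expected keys dx, dy, dz, rx, ry, rz, jaw
```

View pics/w1.png

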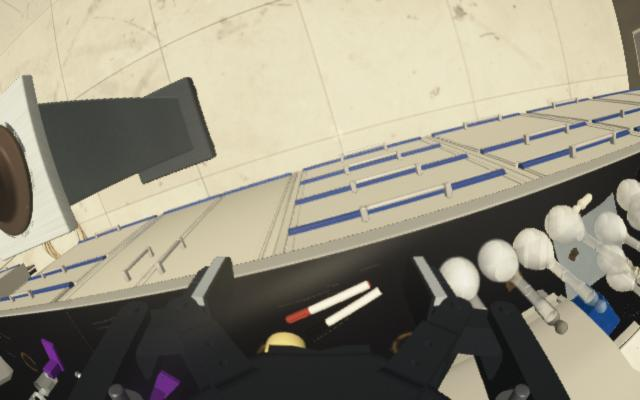

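```bash
python3 -m handwheel '[{"dx":-3,"dy":-3,"dz":0,"rx":0,"ry":0,"rz":0,"jaw":1},{"dx":-7,"dy":-6,"dz":0,"rx":0,"ry":0,"rz":0,"jaw":1},{"dx":-11,"dy":-9,"dz":0,"rx":0,"ry":0,"rz":0,"jaw":1},{"dx":-15,"dy":-11,"dz":0,"rx":0,"ry":0,"rz":0,"jaw":1},{"dx":-18.5,"dy":-13,"dz":1,"rx":0,"ry":0,"rz":0,"jaw":1}]'; python3 -m handwheel '[{"dx":-4,"dy":-2,"dz":1,"rx":0,"ry":0,"rz":0,"jaw":1},{"dx":-8,"dy":-4,"dz":2,"rx":0,"ry":0,"rz":0,"jaw":1},{"dx":-12,"dy":-6,"dz":3,"rx":0,"ry":0,"rz":0,"jaw":1},{"dx":-16,"dy":-7.5,"dz":3.4,"rx":0,"ry":0,"rz":-1.6,"jaw":1},{"dx":-18.4,"dy":-8.4,"dz":3.4,"rx":0,"ry":0,"rz":-1.6,"jaw":1}]';python3 -m handwheel '[{"dx":0,"dy":0,"dz":0,"rx":0,"ry":0,"rz":0,"jaw":1},{"dx":0,"dy":0,"dz":0,"rx":0,"ry":0,"rz":0,"jaw":1},{"dx":0,"dy":0,"dz":0,"rx":0,"ry":0,"rz":0,"jaw":1}]'; python3 - <<'E'
from h import *
import pickle
show()
c=Cam("wrist");pickle.dump(c,open("w1.pkl","wb")); cv2.imwrite("pics/w1.png",c.img)
E
```

```text
t: 0.8
position: [318.5, 421.7, 295.2]
ee_rot: [0.001, 0.142, 0.99, 0.001]
force: [1.1, 1.1, 0.2]
gripper_width: 85.4
t: 1.3
position: [471.9, 287.6, 259.4]
ee_rot: [0.0, 0.129, 0.992, -0.001]
force: [-0.1, 0.2, -0.2]
gripper_width: 85.3
t: 1.6
position: [468.7, 291.8, 259.8]
ee_rot: [-0.0, 0.127, 0.992, 0.0]
force: [-1.6, -0.1, -0.0]
gripper_width: 85.3
t 1.6 p [468.69 291.79 259.84] yaw -0.2553 tilt [-0.03  0.03] F [-1.6 -0.1 -0. ] T [0.04 0.01 0.01] w 85.3
```

View pics/w1.png

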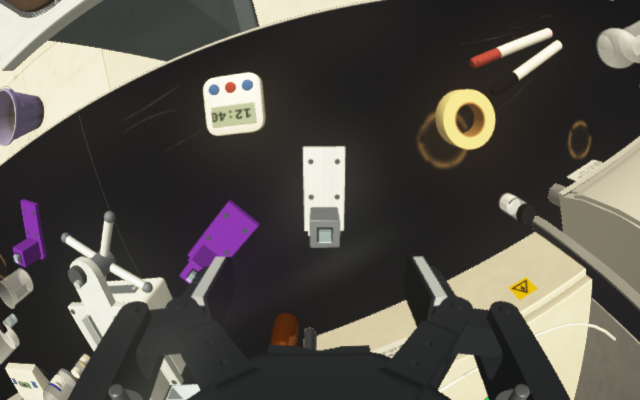

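```bash
python3 - <<'E'
import pickle
from h import *
c=pickle.load(open("w1.pkl","rb"))
c.crop(285,135,365,255,5,"pics/w1c.png"); c.crop(30,180,230,320,4,"pics/w1b.png")
E
```

```text
(no output)
```

View pics/w1c.png

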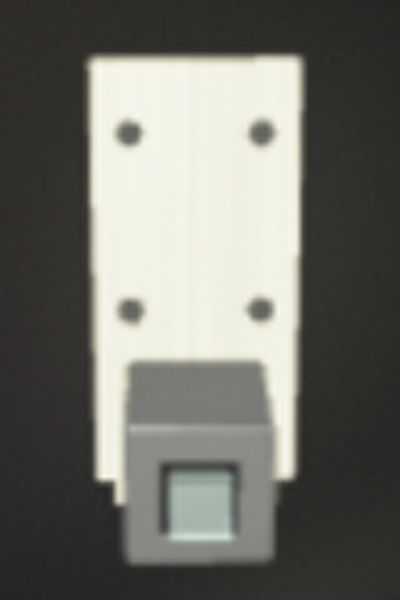

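View pics/w1b.png

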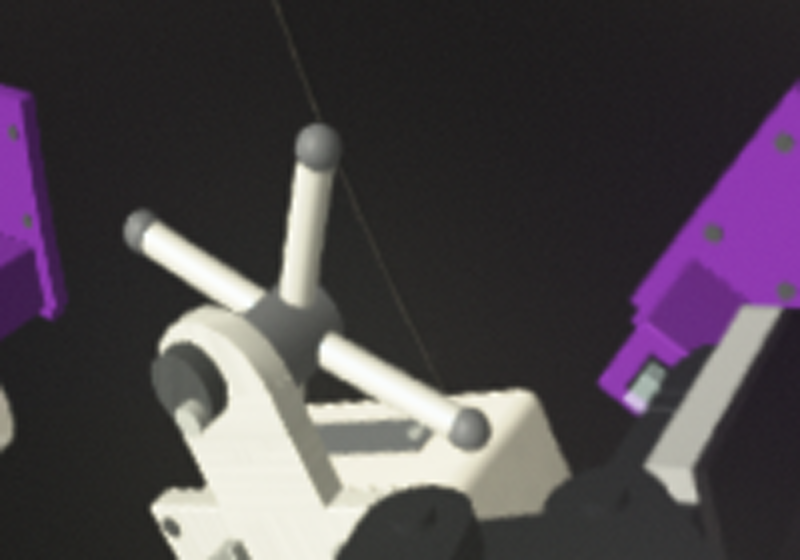

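```bash
python3 - <<'E'
import pickle
from h import *
c=pickle.load(open("w1.pkl","rb"))
W=lambda x,y:(285+(x+.5)/5-.5,135+(y+.5)/5-.5)
B=np.array([c.plane(W(*u),50)[:2] for u in [(127,425),(273,425),(275,563),(124,563)]])
P=np.array([c.plane(W(*u),8)[:2] for u in [(89,57),(302,57)]])
print(B,B.mean(0),P,P.mean(0))
v=B.mean(0)-P.mean(0); print(np.hypot(*v),np.arctan2(v[1],v[0]))
for e in (P[1]-P[0],B[1]-B[0],B[2]-B[3]): print(np.hypot(*e),np.arctan2(e[1],e[0])-np.pi/2)
E
```

```text
[[496.02645729 277.36337446]
 [503.20863221 304.65973181]
 [532.29425046 298.21897001]
 [524.55089775 268.95356599]] [514.02005943 287.29891057] [[430.51091419 285.71520267]
 [441.67174092 328.66032538]] [436.09132756 307.18776403]
80.42669794576838 -0.24988412258421747
44.37169839054656 -0.25426106831448947
28.225427562931518 -0.2572868137765931
30.272485587289133 -0.25866321596020314
```

```bash
python3 - <<'E'
from h import *
delta((514,287,89),-0.255)
E
```

```text
d(cm) [-4.53  0.66 17.09] r(deg) [ 0.02 -0.03  0.02]
```

```bash
python3 -m handwheel '[{"dx":-2.5,"dy":0.4,"dz":3,"rx":0,"ry":0,"rz":0,"jaw":1},{"dx":-4.5,"dy":0.6,"dz":6,"rx":0,"ry":0,"rz":0,"jaw":1},{"dx":-4.5,"dy":0.6,"dz":10,"rx":0,"ry":0,"rz":0,"jaw":1},{"dx":-4.5,"dy":0.6,"dz":12,"rx":0,"ry":0,"rz":0,"jaw":1},{"dx":-4.5,"dy":0.6,"dz":12,"rx":0,"ry":0,"rz":0,"jaw":1}]'; python3 - <<'E'
from h import *
import pickle
delta((514,287,89),-0.255)
show()
c=Cam("wrist");pickle.dump(c,open("w2.pkl","wb")); cv2.imwrite("pics/w2.png",c.img)
c=Cam("side");c.crop(280,220,400,340,5,"pics/d2.png")
E
```

```text
t: 2.15
position: [512.2, 285.3, 136.9]
ee_rot: [-0.002, 0.127, 0.992, -0.002]
force: [-0.8, 0.3, -0.3]
gripper_width: 85.7
d(cm) [-0.15  0.23  4.78] r(deg) [-0.24 -0.25  0.  ]
t 2.15 p [512.23 285.34 136.85] yaw -0.2549 tilt [-0.3  -0.17] F [-0.8  0.3 -0.3] T [0.06 0.02 0.02] w 85.7
```

View pics/w2.png

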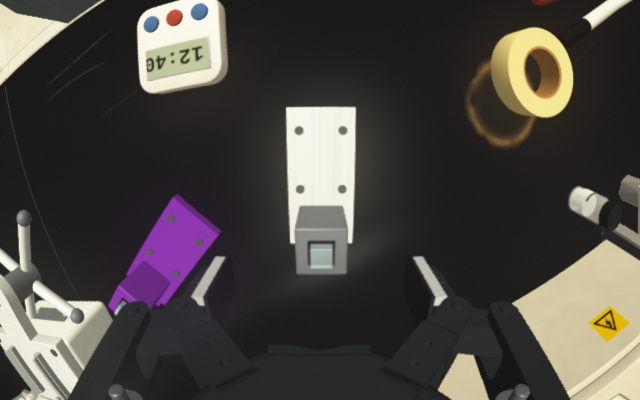

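View pics/d2.png

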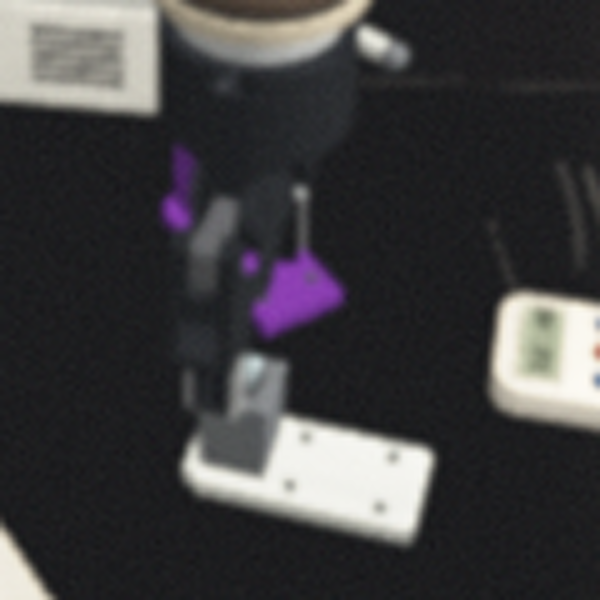

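```bash
python3 - <<'E'
import pickle
from h import *
c=pickle.load(open("w1.pkl","rb"));s,d=pickle.load(open("c0.pkl","rb"))
W=lambda x,y:(30+x/4,180+y/4)
M=np.array([[np.cos(.255),-np.sin(.255)],[np.sin(.255),np.cos(.255)]])
f=lambda P:(M@(P[:2]-np.array([514,287]))).round(1)
for u in [(648,318),(690,352),(640,412),(600,382)]: print("blocktop",f(c.plane(W(*u),50)))
print("plate nose",f(c.plane(W(633,302),8)))
for u in [(258,222),(232,201)]: print("plate",f(c.plane(u,8)))
D=lambda x,y:(250+x/3,160+y/3);S=lambda x,y:(200+x/4,140+y/4)
print("side/scene cell",tri((d,D(220,262)),(s,S(369,184))), f(tri((d,D(220,262)),(s,S(369,184)))))
E
```

```text
blocktop [  32.7 -143. ]
blocktop [  42.7 -132.2]
blocktop [  63.7 -151.6]
blocktop [  54.5 -162.5]
plate nose [  50.7 -168. ]
plate [  4.5 -73.9]
plate [ -20.5 -102.3]
side/scene cell [529.80348655 129.93746874  54.06368163] [  54.9 -148. ]
```

```bash
python3 -m handwheel '[{"dx":0,"dy":0.1,"dz":1.5,"rx":0,"ry":0,"rz":0,"jaw":1},{"dx":0,"dy":0.1,"dz":3,"rx":0,"ry":0,"rz":0,"jaw":1},{"dx":0,"dy":0.1,"dz":4.2,"rx":0,"ry":0,"rz":0,"jaw":1},{"dx":0,"dy":0.1,"dz":4.8,"rx":0,"ry":0,"rz":0,"jaw":1},{"dx":0,"dy":0.1,"dz":4.8,"rx":0,"ry":0,"rz":0,"jaw":1}]'; python3 - <<'E'
from h import *
delta((514,287,89),-0.255)
show()
E
```

```text
t: 2.75
position: [514.4, 285.7, 90.6]
ee_rot: [-0.001, 0.128, 0.992, -0.001]
force: [0.3, 1.5, -0.4]
gripper_width: 85.3
d(cm) [0.07 0.11 0.16] r(deg) [-0.09 -0.08 -0.11]
t 2.75 p [514.37 285.75  90.65] yaw -0.2569 tilt [-0.1  -0.07] F [ 0.3  1.5 -0.4] T [ 0.04  0.   -0.07] w 85.3
```

Close the jaws gently (30 mm block).

```bash
python3 -m handwheel '[{"dx":0,"dy":0.1,"dz":0,"rx":0,"ry":0,"rz":0,"jaw":1},{"dx":0,"dy":0.1,"dz":0,"rx":0,"ry":0,"rz":0,"jaw":0.6},{"dx":0,"dy":0.1,"dz":0,"rx":0,"ry":0,"rz":0,"jaw":0.4},{"dx":0,"dy":0.1,"dz":0,"rx":0,"ry":0,"rz":0,"jaw":0.2},{"dx":0,"dy":0.1,"dz":0,"rx":0,"ry":0,"rz":0,"jaw":0}]';python3 -m handwheel '[{"dx":0,"dy":0,"dz":0,"rx":0,"ry":0,"rz":0,"jaw":0},{"dx":0,"dy":0,"dz":0,"rx":0,"ry":0,"rz":0,"jaw":0},{"dx":0,"dy":0,"dz":0,"rx":0,"ry":0,"rz":0,"jaw":0},{"dx":0,"dy":0,"dz":0,"rx":0,"ry":0,"rz":0,"jaw":0}]'; python3 - <<'E'
from h import *
show()
c=Cam("wrist"); cv2.imwrite("pics/w3.png",c.img)
import pickle; pickle.dump(c,open("w3.pkl","wb"))
E
```

```text
t: 3.25
position: [515.3, 287.0, 92.3]
ee_rot: [0.0, 0.128, 0.992, 0.0]
force: [-4.9, -3.7, 15.4]
gripper_width: 29.1
t: 3.65
position: [515.5, 287.1, 92.4]
ee_rot: [0.0, 0.128, 0.992, 0.0]
force: [-0.6, -0.6, 5.2]
gripper_width: 29.3
t 3.65 p [515.5  287.09  92.37] yaw -0.257 tilt [0.04 0.02] F [-0.6 -0.6  5.2] T [-0.33  0.16  0.04] w 29.3
```

View pics/w3.png

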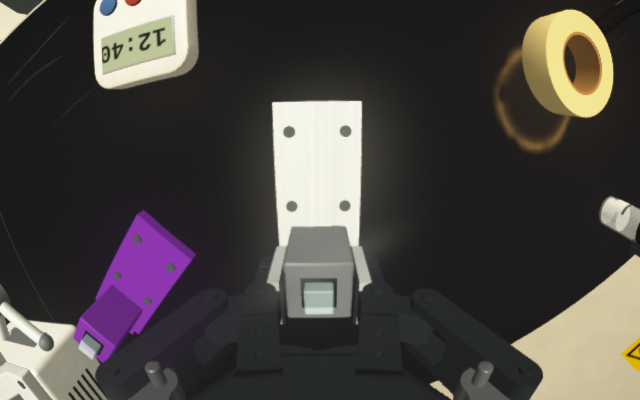

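```bash
python3 - <<'E'
import pickle
from h import *
c=pickle.load(open("w1.pkl","rb"));s,d=pickle.load(open("c0.pkl","rb"))
print("cab",c.plane((330,340),80),c.plane((590,235),80))
print("encl",s.plane((240,135),0),s.plane((312,165),0),s.plane((374,190),0))
c=pickle.load(open("w3.pkl","rb"));c.crop(250,90,390,330,2.4,"pics/w3c.png")
print(s.proj([[620,130,300],[620,130,450],[700,100,0],[700,200,0]]))
E
```

```text
cab [625.04397958 264.76101851  80.        ] [596.98817865 602.89415188  80.        ]
encl [644.96421392 649.01712276   0.        ] [710.94524088 286.86740239   0.        ] [757.375718    54.01729982   0.        ]
[[321.50922554  84.70799899]
 [322.76338555  14.82651348]
 [348.19623079 189.43780513]
 [326.28868286 176.19426735]]
```

View pics/w3c.png

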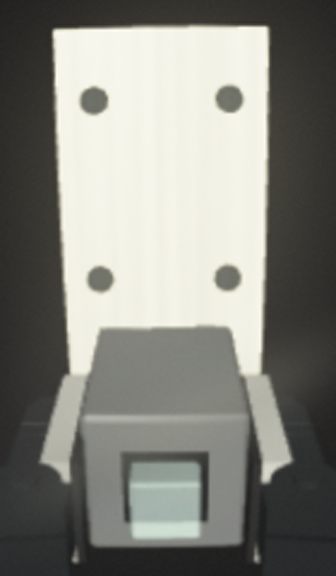

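```bash
python3 - <<'E'
import pickle
from h import *
c=pickle.load(open("w3.pkl","rb"))
W=lambda x,y:(250+(x+.5)/2.4-.5,90+(y+.5)/2.4-.5)
st=bot.state();M=q2R(st["ee_rot"])
f=lambda P:(M.T@(P-st["position"])).round(1)
for u,z in [((82,416),50),((246,414),50),((88,546),50),((244,546),50),((53,30),8),((268,27),8)]: print(f(c.plane(W(*u),z)))
delta((515,287,230),-0.255)
E
```

```text
[ 15.7 -13.1  42.4]
[16.1 15.  42.4]
[-13.1 -13.6  42.4]
[-13.2  16.1  42.4]
[ 79.9 -21.7  84.3]
[80.4 22.2 84.3]
d(cm) [ 4.000e-02 -1.000e-02 -1.376e+01] r(deg) [ 0.03  0.03 -0.11]
```

```bash
python3 -m handwheel '[{"dx":0,"dy":0,"dz":-2,"rx":0,"ry":0,"rz":0,"jaw":0},{"dx":0,"dy":0,"dz":-5,"rx":0,"ry":0,"rz":0,"jaw":0},{"dx":0,"dy":0,"dz":-9,"rx":0,"ry":0,"rz":0,"jaw":0},{"dx":0,"dy":0,"dz":-13,"rx":0,"ry":0,"rz":0,"jaw":0},{"dx":0,"dy":0,"dz":-17,"rx":0,"ry":0,"rz":0,"jaw":0}]'; python3 -m handwheel '[{"dx":0,"dy":0,"dz":-2,"rx":0,"ry":0,"rz":0,"jaw":0},{"dx":0,"dy":0,"dz":-3,"rx":0,"ry":0,"rz":0,"jaw":0},{"dx":0,"dy":0,"dz":-3,"rx":0,"ry":0,"rz":0,"jaw":0}]';python3 - <<'E'
from h import *
delta((570,120,300),-0.05)
show()
E
```

```text
t: 4.2
position: [514.6, 286.8, 262.7]
ee_rot: [-0.001, 0.128, 0.992, -0.0]
force: [1.2, 0.6, -2.9]
gripper_width: 29.5
t: 4.5
position: [515.3, 287.2, 292.4]
ee_rot: [0.0, 0.128, 0.992, 0.0]
force: [-0.3, -0.8, -2.9]
gripper_width: 29.4
d(cm) [ -9.54 -14.78  -0.77] r(deg) [  0.06   0.04 -11.85]
t 4.5 p [515.26 287.21 292.41] yaw -0.2568 tilt [0.05 0.05] F [-0.3 -0.8 -2.9] T [-0.03 -0.07  0.01] w 29.4
```

```bash
python3 -m handwheel '[{"dx":-1.5,"dy":-3,"dz":0,"rx":0,"ry":0,"rz":-3,"jaw":0},{"dx":-4,"dy":-7,"dz":-0.5,"rx":0,"ry":0,"rz":-6,"jaw":0},{"dx":-6.5,"dy":-11,"dz":-0.8,"rx":0,"ry":0,"rz":-9,"jaw":0},{"dx":-9,"dy":-14,"dz":-0.8,"rx":0,"ry":0,"rz":-11.8,"jaw":0},{"dx":-9.5,"dy":-14.8,"dz":-0.8,"rx":0,"ry":0,"rz":-11.8,"jaw":0}]'; python3 -m handwheel '[{"dx":0,"dy":0,"dz":0,"rx":0,"ry":0,"rz":0,"jaw":0},{"dx":0,"dy":0,"dz":0,"rx":0,"ry":0,"rz":0,"jaw":0},{"dx":0,"dy":0,"dz":0,"rx":0,"ry":0,"rz":0,"jaw":0}]';python3 - <<'E'
from h import *
import pickle
show()
c=Cam("wrist"); cv2.imwrite("pics/w4.png",c.img)
pickle.dump(c,open("w4.pkl","wb"))
E
```

```text
t: 5.0
position: [570.4, 113.7, 297.9]
ee_rot: [-0.001, 0.028, 1.0, -0.002]
force: [0.4, -0.3, -3.1]
gripper_width: 29.3
t: 5.3
position: [568.7, 121.9, 299.0]
ee_rot: [-0.001, 0.024, 1.0, 0.0]
force: [0.1, -0.3, -2.5]
gripper_width: 29.1
t 5.3 p [568.67 121.91 298.98] yaw -0.0484 tilt [-0.09  0.03] F [ 0.1 -0.3 -2.5] T [-0.03 -0.08 -0.01] w 29.1
```

View pics/w4.png

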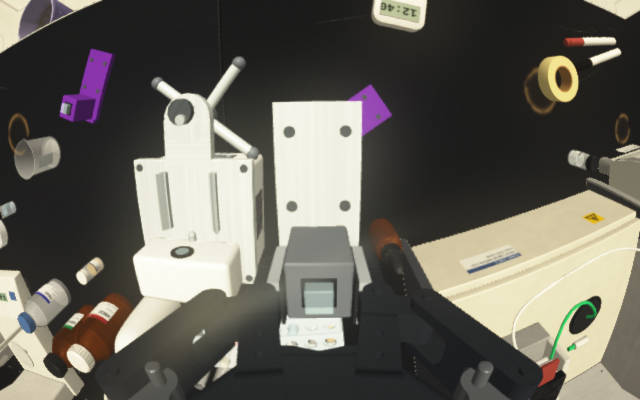

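```bash
python3 - <<'E'
import pickle
from h import *
c=pickle.load(open("w4.pkl","rb"))
c.crop(125,45,280,165,5,"pics/w4a.png");c.crop(125,150,275,300,4,"pics/w4b.png")
E
```

```text
(no output)
```

View pics/w4a.png

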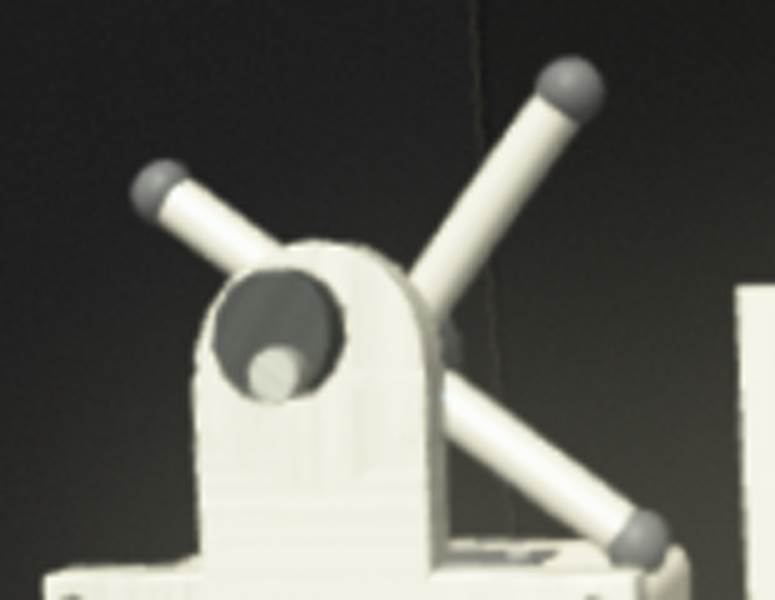

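View pics/w4b.png

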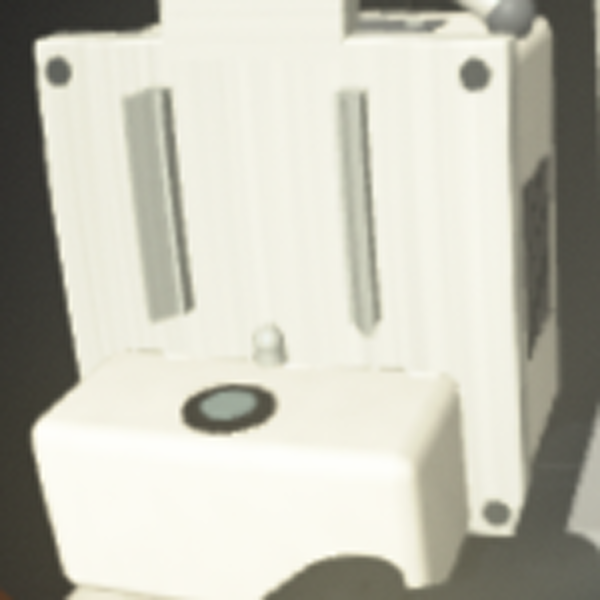

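```bash
cat > m4.py <<'E'
import pickle
from h import *
c=pickle.load(open("w4.pkl","rb"));s,d=pickle.load(open("c0.pkl","rb"))
A=lambda x,y:(125+(x+.5)/5-.5,45+(y+.5)/5-.5)
B=lambda x,y:(125+(x+.5)/4-.5,150+(y+.5)/4-.5)
E
python3 - <<'E'
from m4 import *
p=lambda n,u,z:print(n,c.plane(u,z)[:2].round(1))
p("cornR",B(36,40),87);p("cornL",B(510,40),87);p("farL",B(520,535),87)
p("scrR",B(58,71),87);p("scrL",B(475,74),87);p("scrFarL",B(497,513),87)
p("spindle",A(273,374),97);p("cam",A(280,335),97)
p("ball0",A(572,90),42);p("ballR",A(160,190),42);p("ballL",A(638,540),42)
p("tongL",A(429,570),87);p("tongR",A(202,560),87);p("tongL2",A(418,330),87);p("tongR2",A(196,340),87)
p("railLin near",B(339,92),99);p("railLin far",B(357,325),99)
p("railRin near top",B(163,92),99);p("railRin far",B(186,315),99)
p("railRin near bot",B(172,92),87);p("railRin far bot",B(194,310),87)
E
```

```text
cornR [526.  -67.6]
cornL [537.2  62.6]
farL [671.1  48.4]
scrR [534.8 -62. ]
scrL [544.7  53.3]
scrFarL [664.   43.1]
spindle [491.9  -2.4]
cam [ 4.848e+02 -1.000e-01]
ball0 [438.6  45.9]
ballR [445.8 -53.9]
ballL [536.9  53.1]
tongL [533.1  21.3]
tongR [526.7 -28.1]
tongL2 [487.2  24.1]
tongR2 [483.  -23.5]
railLin near [544.3  23. ]
railLin far [602.6  18.3]
railRin near top [540.8 -23.8]
railRin far [598.7 -29.3]
railRin near bot [543.2 -27.8]
railRin far bot [602.1 -33.4]
```

```bash
python3 - <<'E'
from h import *
delta((580,-7.5,262),-0.086)
E
```

```text
d(cm) [ -1.75 -12.86   3.72] r(deg) [ 0.02 -0.07  2.17]
```

```bash
python3 -m handwheel '[{"dx":-0.4,"dy":-3,"dz":0,"rx":0,"ry":0,"rz":1,"jaw":0},{"dx":-0.8,"dy":-7,"dz":0,"rx":0,"ry":0,"rz":2.2,"jaw":0},{"dx":-1.4,"dy":-10,"dz":1,"rx":0,"ry":0,"rz":2.2,"jaw":0},{"dx":-1.7,"dy":-12.4,"dz":3,"rx":0,"ry":0,"rz":2.2,"jaw":0},{"dx":-1.7,"dy":-12.9,"dz":3.7,"rx":0,"ry":0,"rz":2.2,"jaw":0}]'; python3 -m handwheel '[{"dx":0,"dy":0,"dz":0,"rx":0,"ry":0,"rz":0,"jaw":0},{"dx":0,"dy":0,"dz":0,"rx":0,"ry":0,"rz":0,"jaw":0},{"dx":0,"dy":0,"dz":0,"rx":0,"ry":0,"rz":0,"jaw":0}]';python3 - <<'E'
from h import *
import pickle
show()
c=Cam("wrist"); cv2.imwrite("pics/w5.png",c.img)
pickle.dump(c,open("w5.pkl","wb"))
c.crop(215,50,435,230,3.6,"pics/w5a.png")
E
```

```text
t: 5.85
position: [579.1, -12.3, 261.3]
ee_rot: [-0.001, 0.046, 0.999, -0.001]
force: [-0.9, 0.2, -3.2]
gripper_width: 29.2
t: 6.15
position: [580.3, -7.9, 263.6]
ee_rot: [0.001, 0.043, 0.999, 0.0]
force: [0.4, -0.6, -2.5]
gripper_width: 29.0
t 6.15 p [580.3   -7.9  263.59] yaw -0.0866 tilt [0.06 0.05] F [ 0.4 -0.6 -2.5] T [-0.03 -0.05 -0.01] w 29.0
```

View pics/w5.png

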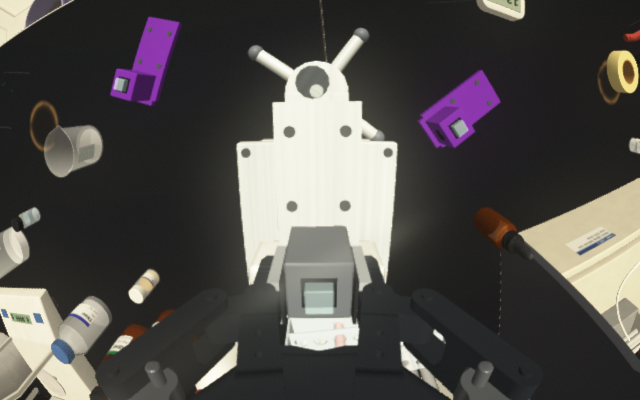

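View pics/w5a.png

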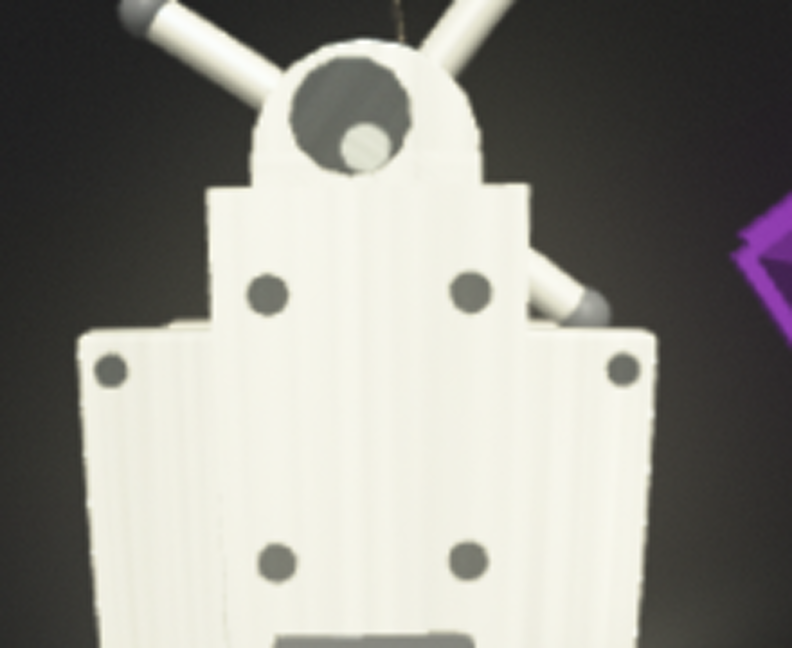

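```bash
python3 - <<'E'
from h import *
import pickle
c=pickle.load(open("w5.pkl","rb"))
W=lambda x,y:(215+(x+.5)/3.6-.5,50+(y+.5)/3.6-.5)
st=bot.state();p=np.array([580.3,-7.9,263.59]);M=target(-.0866)
def f(n,u,z):
    P=c.plane(W(*u),z); print(n,P[:2].round(1),"tool",(M.T@(P-p)).round(1)[:2])
f("scrR",(111,371),87);f("scrL",(623,370),87);f("cornR",(78,334),87);f("cornL",(656,333),87)
f("tongR",(252,175),87);f("tongL",(481,175),87);f("spindle",(366,147),97);f("cam",(350,115),97)
f("edgeR",(98,620),87);f("edgeL",(639,620),87)
zt=263.59-92.4+8
f("tailR",(208,189),zt);f("tailL",(529,186),zt);f("s1R",(268,294),zt);f("s1L",(470,292),zt);f("s2R",(277,562),zt);f("s2L",(468,561),zt)
E
```

```text
scrR [535.1 -62.4] tool [ 40.3 -58.2]
scrL [545.1  52.8] tool [40.3 57.4]
cornR [525.8 -68.9] tool [ 49.  -65.5]
cornL [537.1  60.9] tool [49.  64.8]
tongR [495.1 -25.8] tool [ 83.3 -25.2]
tongL [499.5  23.7] tool [83.2 24.5]
spindle [491.9  -0.6] tool [88.7 -0.4]
cam [484.9  -3.3] tool [95.5 -3.7]
edgeR [594.6 -75. ] tool [-20.1 -65.6]
edgeL [606.1  55.3] tool [-20.2  65.2]
tailR [499.1 -22.4] tool [ 79.6 -21.4]
tailL [502.5  21.2] tool [80.  22.2]
s1R [514.5 -15.6] tool [ 64.9 -13.4]
s1L [516.6  12. ] tool [65.1 14.3]
s2R [553.2 -18.6] tool [ 26.1 -13. ]
s2L [555.4   9.1] tool [26.2 14.8]
```

```bash
python3 -m handwheel '[{"dx":0.08,"dy":-0.07,"dz":1.5,"rx":0,"ry":0,"rz":0,"jaw":0},{"dx":0.08,"dy":-0.07,"dz":3,"rx":0,"ry":0,"rz":0,"jaw":0},{"dx":0.08,"dy":-0.07,"dz":5,"rx":0,"ry":0,"rz":0,"jaw":0},{"dx":0.08,"dy":-0.07,"dz":6.6,"rx":0,"ry":0,"rz":0,"jaw":0},{"dx":0.08,"dy":-0.07,"dz":6.6,"rx":0,"ry":0,"rz":0,"jaw":0}]'; python3 -m handwheel '[{"dx":0,"dy":0,"dz":0,"rx":0,"ry":0,"rz":0,"jaw":0},{"dx":0,"dy":0,"dz":0,"rx":0,"ry":0,"rz":0,"jaw":0}]';python3 - <<'E'
from h import *
import pickle
show()
delta((579.4,-8.6,179.4),-.0866)
c=Cam("wrist"); cv2.imwrite("pics/w6.png",c.img)
pickle.dump(c,open("w6.pkl","wb"))
c.crop(215,50,435,270,2.7,"pics/w6a.png")
d=Cam("side");d.crop(260,160,380,260,5,"pics/d6.png")
E
```

```text
t: 6.7
position: [578.1, -9.5, 195.3]
ee_rot: [-0.002, 0.044, 0.999, -0.0]
force: [0.1, -0.2, -3.4]
gripper_width: 29.1
t: 6.9
position: [579.7, -10.2, 198.1]
ee_rot: [0.001, 0.044, 0.999, 0.0]
force: [-0.6, -0.4, -2.7]
gripper_width: 29.0
t 6.9 p [579.73 -10.2  198.13] yaw -0.0889 tilt [0.11 0.02] F [-0.6 -0.4 -2.7] T [ 0.04 -0.08  0.  ] w 29.0
d(cm) [0.05 0.16 1.87] r(deg) [ 0.02  0.11 -0.13]
```

View pics/w6a.png

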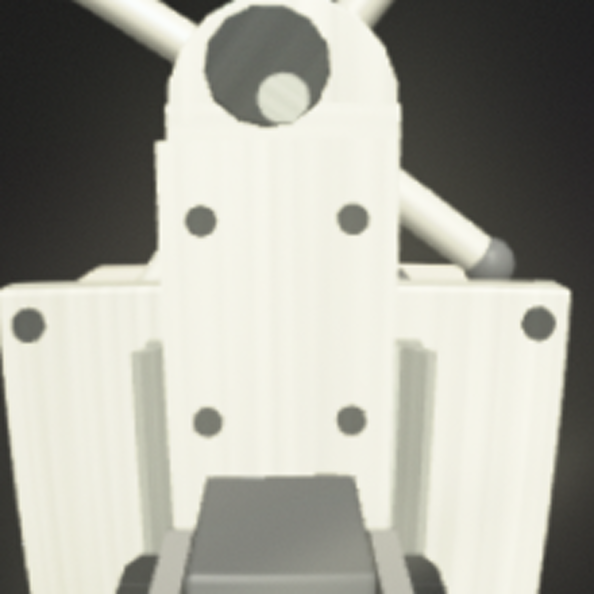

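View pics/d6.png

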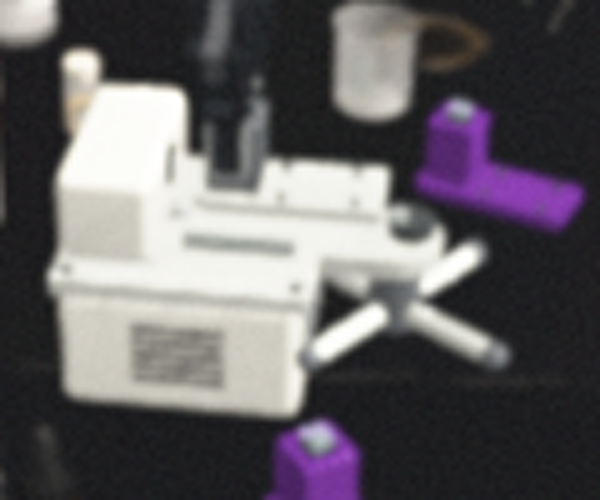

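```bash
python3 -m handwheel '[{"dx":0.05,"dy":0.13,"dz":0.5,"rx":0,"ry":0,"rz":-0.1,"jaw":0},{"dx":0.05,"dy":0.13,"dz":0.7,"rx":0,"ry":0,"rz":-0.1,"jaw":0},{"dx":0.05,"dy":0.13,"dz":0.7,"rx":0,"ry":0,"rz":-0.1,"jaw":0},{"dx":0.05,"dy":0.13,"dz":0.7,"rx":0,"ry":0,"rz":-0.1,"jaw":0}]';python3 - <<'E'
from h import *
import pickle
show()
delta((579.4,-8.6,179.4),-.0866)
c=Cam("wrist"); cv2.imwrite("pics/w7.png",c.img)
pickle.dump(c,open("w7.pkl","wb"))
c.crop(215,50,435,270,2.7,"pics/w7a.png")
E
```

```text
t: 7.4
position: [578.6, -9.2, 189.8]
ee_rot: [-0.0, 0.044, 0.999, -0.0]
force: [-0.3, 0.1, -2.6]
gripper_width: 29.3
t 7.4 p [578.61  -9.19 189.8 ] yaw -0.0876 tilt [-0.01 -0.  ] F [-0.3  0.1 -2.6] T [-0.04 -0.06 -0.03] w 29.3
d(cm) [-0.07  0.07  1.04] r(deg) [-0.   -0.01 -0.06]
```

View pics/w7a.png

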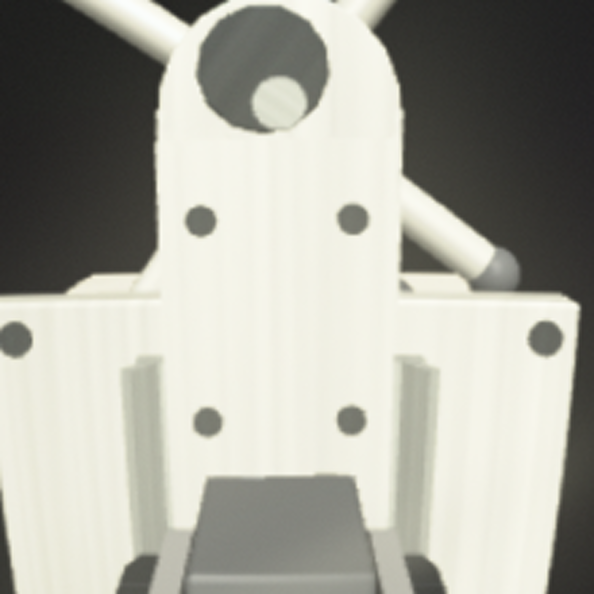

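```bash
python3 -m handwheel '[{"dx":-0.05,"dy":0.06,"dz":0.3,"rx":0,"ry":0,"rz":0.5,"jaw":0},{"dx":-0.05,"dy":0.06,"dz":0.5,"rx":0,"ry":0,"rz":0.5,"jaw":0},{"dx":-0.05,"dy":0.06,"dz":0.7,"rx":0,"ry":0,"rz":0.5,"jaw":0},{"dx":-0.05,"dy":0.06,"dz":0.8,"rx":0,"ry":0,"rz":0.5,"jaw":0},{"dx":-0.05,"dy":0.06,"dz":0.8,"rx":0,"ry":0,"rz":0.5,"jaw":0}]';python3 - <<'E'
from h import *
show()
delta((579.4,-8.6,179.4),-.0866)
E
```

```text
t: 7.95
position: [579.1, -8.7, 181.6]
ee_rot: [-0.0, 0.048, 0.999, -0.0]
force: [0.8, -0.6, -2.6]
gripper_width: 29.0
t 7.95 p [579.09  -8.66 181.64] yaw -0.0963 tilt [-0.02 -0.  ] F [ 0.8 -0.6 -2.6] T [-0.05 -0.09 -0.02] w 29.0
d(cm) [-0.03  0.01  0.22] r(deg) [-0.   -0.02 -0.55]
```

Between the rails without contact forces. Lower the last 2–3 mm.

```bash
python3 -m handwheel '[{"dx":0,"dy":0,"dz":0.1,"rx":0,"ry":0,"rz":0,"jaw":0},{"dx":0,"dy":0,"dz":0.2,"rx":0,"ry":0,"rz":0,"jaw":0},{"dx":0,"dy":0,"dz":0.25,"rx":0,"ry":0,"rz":0,"jaw":0},{"dx":0,"dy":0,"dz":0.25,"rx":0,"ry":0,"rz":0,"jaw":0}]';python3 - <<'E'
from h import *
show()
c=Cam("wrist"); c.crop(215,50,435,270,2.7,"pics/w8a.png")
E
```

```text
t: 8.35
position: [579.2, -8.6, 179.4]
ee_rot: [0.0, 0.048, 0.999, 0.0]
force: [-0.8, -0.0, -2.6]
gripper_width: 29.4
t 8.35 p [579.19  -8.62 179.42] yaw -0.0963 tilt [0. 0.] F [-0.8 -0.  -2.6] T [ 0.02  0.07 -0.02] w 29.4
```

View pics/w8a.png

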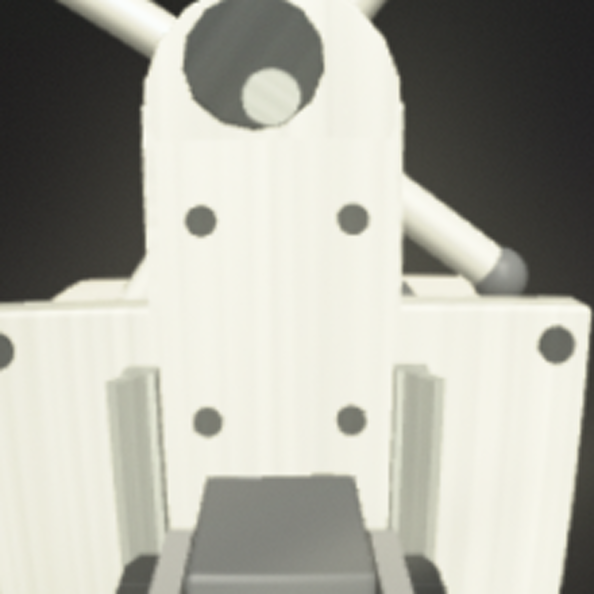

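```bash
python3 -m handwheel '[{"dx":0,"dy":0,"dz":0.1,"rx":0,"ry":0,"rz":0,"jaw":0},{"dx":0,"dy":0,"dz":0.15,"rx":0,"ry":0,"rz":0,"jaw":0},{"dx":0,"dy":0,"dz":0.15,"rx":0,"ry":0,"rz":0,"jaw":0}]';python3 - <<'E'
from h import *
show()
E
python3 -m handwheel '[{"dx":0,"dy":0,"dz":0.1,"rx":0,"ry":0,"rz":0,"jaw":0},{"dx":0,"dy":0,"dz":0.15,"rx":0,"ry":0,"rz":0,"jaw":0},{"dx":0,"dy":0,"dz":0.15,"rx":0,"ry":0,"rz":0,"jaw":0}]';python3 - <<'E'
from h import *
show()
E
```

```text
t: 8.7
position: [579.2, -8.7, 179.3]
ee_rot: [0.0, 0.048, 0.999, 0.0]
force: [-5.3, 0.4, 11.0]
gripper_width: 29.0
t 8.7 p [579.18  -8.67 179.35] yaw -0.0964 tilt [0.03 0.03] F [-5.3  0.4 11. ] T [-0.05  1.15 -0.01] w 29.0
t: 9.0
position: [579.2, -8.7, 179.3]
ee_rot: [0.0, 0.048, 0.999, 0.001]
force: [-10.2, 0.7, 24.9]
gripper_width: 29.1
t 9.0 p [579.21  -8.73 179.32] yaw -0.0965 tilt [0.06 0.06] F [-10.2   0.7  24.9] T [-0.05  2.32  0.01] w 29.1
```

```bash
python3 -m handwheel '[{"dx":0,"dy":0,"dz":-0.22,"rx":0,"ry":0,"rz":0,"jaw":0},{"dx":0,"dy":0,"dz":-0.22,"rx":0,"ry":0,"rz":0,"jaw":0}]';python3 - <<'E'
from h import *
show()
E
python3 -m handwheel '[{"dx":0,"dy":0,"dz":0,"rx":0,"ry":0,"rz":0,"jaw":0.4},{"dx":0,"dy":0,"dz":0,"rx":0,"ry":0,"rz":0,"jaw":0.5},{"dx":0,"dy":0,"dz":0,"rx":0,"ry":0,"rz":0,"jaw":0.7},{"dx":0,"dy":0,"dz":0,"rx":0,"ry":0,"rz":0,"jaw":0.7}]';python3 - <<'E'
from h import *
import pickle
show()
c=Cam("wrist"); c.crop(215,50,435,270,2.7,"pics/w9a.png");pickle.dump(c,open("w9.pkl","wb"))
E
```

```text
t: 9.2
position: [579.6, -8.7, 179.4]
ee_rot: [0.001, 0.048, 0.999, 0.0]
force: [-3.1, 1.1, 8.3]
gripper_width: 29.0
t 9.2 p [579.56  -8.67 179.4 ] yaw -0.0964 tilt [0.08 0.01] F [-3.1  1.1  8.3] T [ 0.01  0.67 -0.03] w 29.0
t: 9.6
position: [579.1, -8.7, 178.3]
ee_rot: [-0.0, 0.048, 0.999, -0.0]
force: [-0.2, 0.2, -0.7]
gripper_width: 59.9
t 9.6 p [579.14  -8.65 178.32] yaw -0.0963 tilt [-0.02 -0.  ] F [-0.2  0.2 -0.7] T [-0.04  0.01  0.06] w 59.9
```

View pics/w9a.png

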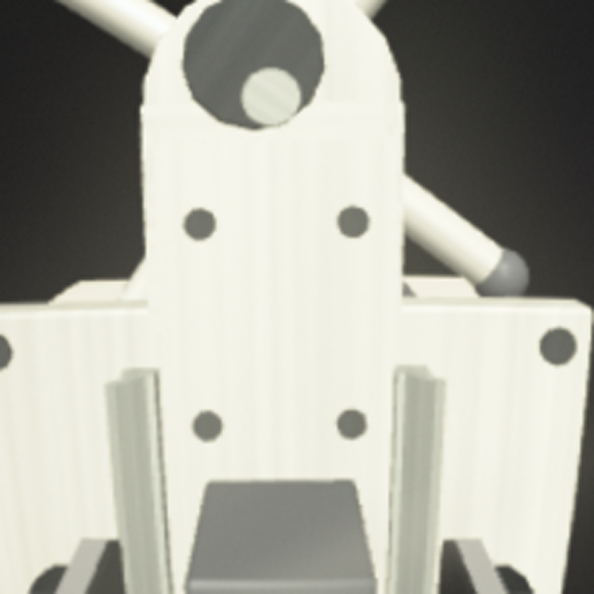

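```bash
python3 -m handwheel '[{"dx":0,"dy":0,"dz":-2,"rx":0,"ry":0,"rz":0,"jaw":0.7},{"dx":0,"dy":0,"dz":-5,"rx":0,"ry":0,"rz":0,"jaw":0.7},{"dx":0,"dy":0,"dz":-8,"rx":0,"ry":0,"rz":0,"jaw":0.7},{"dx":2,"dy":0,"dz":-11,"rx":0,"ry":0,"rz":0,"jaw":0.7},{"dx":5,"dy":0,"dz":-12,"rx":0,"ry":0,"rz":0,"jaw":0.4}]';python3 -m handwheel '[{"dx":1,"dy":0,"dz":0,"rx":0,"ry":0,"rz":0,"jaw":0.2},{"dx":1,"dy":0,"dz":0,"rx":0,"ry":0,"rz":0,"jaw":0},{"dx":1,"dy":0,"dz":0,"rx":0,"ry":0,"rz":0,"jaw":0},{"dx":1,"dy":0,"dz":0,"rx":0,"ry":0,"rz":0,"jaw":0}]';python3 - <<'E'
from h import *
import pickle
show();print(bot.state()["joints"].round(2))
c=Cam("wrist"); cv2.imwrite("pics/w10.png",c.img);pickle.dump(c,open("w10.pkl","wb"))
E
```

```text
t: 10.15
position: [530.8, -4.0, 301.3]
ee_rot: [0.002, 0.048, 0.999, 0.0]
force: [-0.5, -0.6, 0.2]
gripper_width: 46.8
t: 10.55
position: [520.1, -2.9, 297.8]
ee_rot: [-0.0, 0.048, 0.999, -0.0]
force: [-0.0, -0.3, 0.2]
gripper_width: 0.1
t 10.55 p [520.14  -2.88 297.84] yaw -0.0963 tilt [-0.04 -0.02] F [-0.  -0.3  0.2] T [-0.02 -0.03  0.03] w 0.1
[-0.31  0.24  0.26  1.87 -0.07  1.04  1.46]
```

View pics/w10.png

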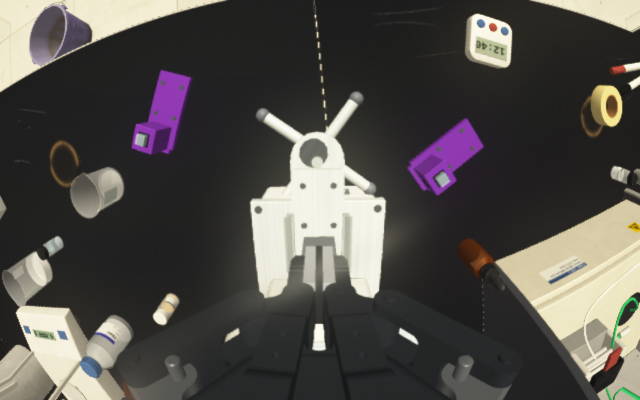

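```bash
cat > k.py <<'E'
from h import *
AX=np.array([491.6,-1.0]); BY=-0.0866
def loc2w(l):
    c,s=np.cos(BY),np.sin(BY); return AX+np.array([c*l[0]-s*l[1],s*l[0]+c*l[1]])
def w2loc(w):
    c,s=np.cos(BY),np.sin(BY); d=np.array(w)[:2]-AX; return np.array([c*d[0]+s*d[1],-s*d[0]+c*d[1]])
def pose(th,off,r=58,z=107):  # knob arm local angle th (rad), tool centre off mm ccw of arm axis
    u=np.array([np.cos(th),np.sin(th)]);t=np.array([-u[1],u[0]])
    w=loc2w(r*u+off*t); yaw=th-np.pi+BY-np.pi/2
    return np.r_[w,z],(yaw+np.pi)%(2*np.pi)-np.pi
E
python3 - <<'E'
from k import *
import pickle
c=pickle.load(open("w10.pkl","rb"))
c.crop(240,80,400,250,4,"pics/w10a.png")
for u in [(357.5,98),(263,115),(370,188)]:
    l=w2loc(c.plane(u,42)); print(l.round(1),np.hypot(*l).round(1),np.degrees(np.arctan2(l[1],l[0])).round(1))
p,y=pose(np.radians(144),-27); print(p,y); delta(p[:2].tolist()+[220],y)
E
```

```text
[-56.7  42.8] 71.0 143.0
[-40.3 -55.8] 68.9 -125.8
[40.5 57.9] 70.7 55.1
[465.50150346  57.41120165 107.        ] -2.285714857512855
d(cm) [6.   5.48 7.78] r(deg) [-8.0000e-02  1.0000e-02  1.2544e+02]
```

View pics/w10a.png

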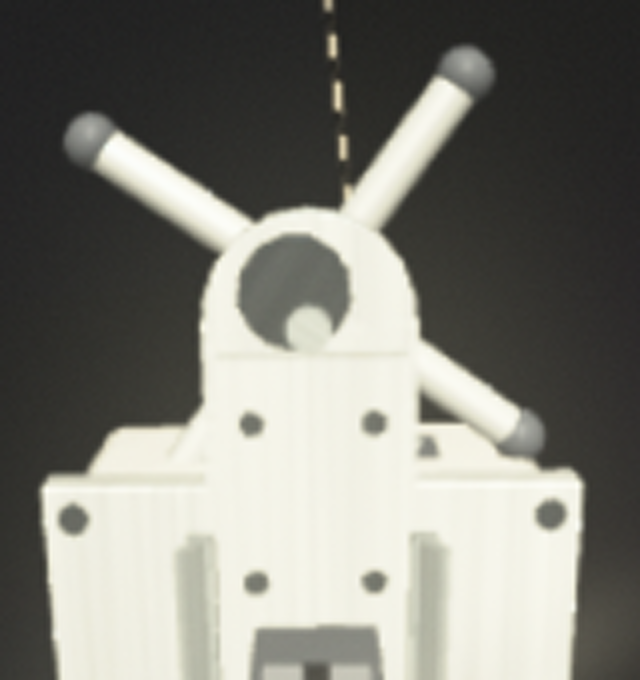

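```bash
R5='x'; python3 -m handwheel '[{"dx":0,"dy":0,"dz":0,"rx":0,"ry":0,"rz":8,"jaw":0},{"dx":0,"dy":0,"dz":0,"rx":0,"ry":0,"rz":16,"jaw":0},{"dx":0,"dy":0,"dz":0,"rx":0,"ry":0,"rz":24,"jaw":0},{"dx":0,"dy":0,"dz":0,"rx":0,"ry":0,"rz":32,"jaw":0},{"dx":0,"dy":0,"dz":0,"rx":0,"ry":0,"rz":40,"jaw":0}]' >/dev/null; python3 -m handwheel '[{"dx":0,"dy":0,"dz":0,"rx":0,"ry":0,"rz":8,"jaw":0},{"dx":0,"dy":0,"dz":0,"rx":0,"ry":0,"rz":16,"jaw":0},{"dx":0,"dy":0,"dz":0,"rx":0,"ry":0,"rz":24,"jaw":0},{"dx":0,"dy":0,"dz":0,"rx":0,"ry":0,"rz":32,"jaw":0},{"dx":0,"dy":0,"dz":0,"rx":0,"ry":0,"rz":40,"jaw":0}]' >/dev/null; python3 -m handwheel '[{"dx":0,"dy":0,"dz":0,"rx":0,"ry":0,"rz":8,"jaw":0},{"dx":0,"dy":0,"dz":0,"rx":0,"ry":0,"rz":16,"jaw":0},{"dx":0,"dy":0,"dz":0,"rx":0,"ry":0,"rz":24,"jaw":0},{"dx":0,"dy":0,"dz":0,"rx":0,"ry":0,"rz":32,"jaw":0},{"dx":0,"dy":0,"dz":0,"rx":0,"ry":0,"rz":40,"jaw":0}]' >/dev/null; python3 -m handwheel '[{"dx":0,"dy":0,"dz":0,"rx":0,"ry":0,"rz":4,"jaw":0},{"dx":0,"dy":0,"dz":0,"rx":0,"ry":0,"rz":5.4,"jaw":0},{"dx":0,"dy":0,"dz":0,"rx":0,"ry":0,"rz":5.4,"jaw":0}]'; python3 - <<'E'
from k import *
show();print(bot.state()["joints"].round(2))
p,y=pose(np.radians(144),-27); delta(p[:2].tolist()+[200],y)
E
```

```text
t: 12.4
position: [519.7, -2.8, 298.2]
ee_rot: [0.0, 0.909, 0.416, -0.0]
force: [-0.2, -0.6, -0.2]
gripper_width: 0.4
t 12.4 p [519.73  -2.83 298.16] yaw -2.2839 tilt [-0.03 -0.04] F [-0.2 -0.6 -0.2] T [-0.    0.02 -0.  ] w 0.4
[-0.6   0.26  0.62  1.89 -0.17  1.05 -0.62]
d(cm) [ 1.02 -8.04  9.82] r(deg) [0.   0.06 0.1 ]
```

```bash
python3 -m handwheel '[{"dx":0.3,"dy":-2,"dz":1,"rx":0,"ry":0,"rz":0,"jaw":0},{"dx":0.6,"dy":-4,"dz":3,"rx":0,"ry":0,"rz":0,"jaw":0},{"dx":1,"dy":-6.5,"dz":6,"rx":0,"ry":0,"rz":0,"jaw":0},{"dx":1,"dy":-8,"dz":9,"rx":0,"ry":0,"rz":0,"jaw":0},{"dx":1,"dy":-8,"dz":9.8,"rx":0,"ry":0,"rz":0,"jaw":0}]'; python3 -m handwheel '[{"dx":0,"dy":0,"dz":0,"rx":0,"ry":0,"rz":0,"jaw":0},{"dx":0,"dy":0,"dz":0,"rx":0,"ry":0,"rz":0,"jaw":0}]'; python3 - <<'E'
from k import *
import pickle
c=pickle.load(open("w10.pkl","rb"))
for u in [(408,168),(462,119),(484,147),(437,193)]: print(c.plane(u,8)[:2].round())
show()
p,y=pose(np.radians(144),-27); delta(p[:2].tolist()+[107],y)
c=Cam("wrist"); cv2.imwrite("pics/w11.png",c.img);pickle.dump(c,open("w11.pkl","wb"))
E
```

```text
t: 12.9
position: [463.0, 58.3, 198.1]
ee_rot: [-0.001, 0.909, 0.417, -0.002]
force: [0.2, -0.6, 0.5]
gripper_width: -0.3
t: 13.1
position: [466.9, 56.3, 201.5]
ee_rot: [0.0, 0.91, 0.415, 0.001]
force: [0.9, -0.4, 1.4]
gripper_width: -0.0
[526. 107.]
[469. 181.]
[505. 213.]
[561. 145.]
t 13.1 p [466.94  56.31 201.54] yaw -2.2855 tilt [ 0.1  -0.02] F [ 0.9 -0.4  1.4] T [ 0.06 -0.04 -0.04] w -0.0
d(cm) [-0.02 -0.19  9.45] r(deg) [ 0.08 -0.05  0.01]
```

View pics/w11.png

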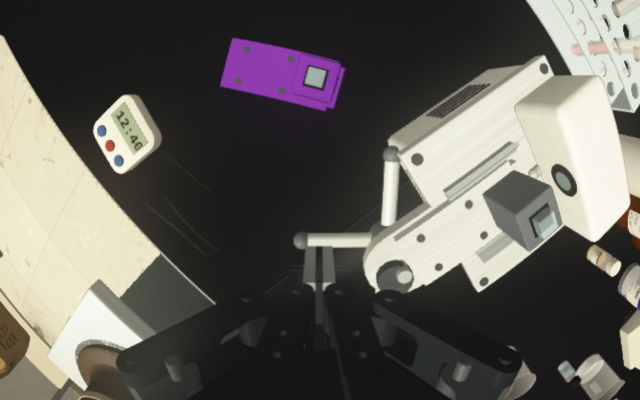

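```bash
python3 -m handwheel '[{"dx":0,"dy":-0.2,"dz":2,"rx":0,"ry":0,"rz":0,"jaw":0},{"dx":0,"dy":-0.2,"dz":5,"rx":0,"ry":0,"rz":0,"jaw":0},{"dx":0,"dy":-0.2,"dz":7.5,"rx":0,"ry":0,"rz":0,"jaw":0},{"dx":0,"dy":-0.2,"dz":9.2,"rx":0,"ry":0,"rz":0,"jaw":0},{"dx":0,"dy":-0.2,"dz":9.4,"rx":0,"ry":0,"rz":0,"jaw":0}]'; python3 -m handwheel '[{"dx":0,"dy":0,"dz":0,"rx":0,"ry":0,"rz":0,"jaw":0},{"dx":0,"dy":0,"dz":0,"rx":0,"ry":0,"rz":0,"jaw":0}]'; python3 - <<'E'
from k import *
import pickle
show()
p,y=pose(np.radians(144),-27); delta(p[:2].tolist()+[107],y)
p,y=pose(np.radians(144),-17); delta(p[:2].tolist()+[107],y)
c=Cam("wrist"); cv2.imwrite("pics/w12.png",c.img)
E
```

```text
t: 13.65
position: [464.4, 57.8, 105.9]
ee_rot: [0.0, 0.91, 0.415, -0.001]
force: [-0.3, -0.3, 0.2]
gripper_width: -0.3
t: 13.85
position: [465.1, 58.3, 107.8]
ee_rot: [0.0, 0.91, 0.415, 0.001]
force: [0.6, 0.6, -0.1]
gripper_width: 0.1
t 13.85 p [465.1   58.26 107.8 ] yaw -2.2853 tilt [0.12 0.03] F [ 0.6  0.6 -0.1] T [ 0.03 -0.04 -0.02] w 0.1
d(cm) [-0.04  0.09  0.08] r(deg) [ 0.07 -0.1   0.02]
d(cm) [-1.04  0.09  0.08] r(deg) [ 0.07 -0.1   0.02]
```

View pics/w12.png

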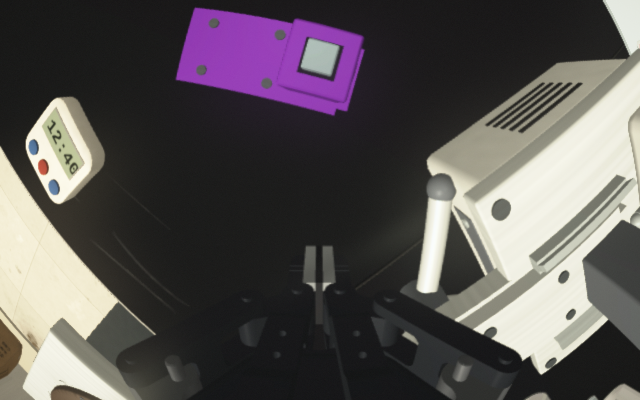

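```bash
cat >> k.py <<'E'
def rep(off=17):
    st=bot.state(); M=q2R(st["ee_rot"]); l=w2loc(st["position"]); r=np.hypot(*l)
    th=np.arctan2(l[1],l[0])+np.arcsin(off/r); th%=2*np.pi
    yaw=np.arctan2(-M[1,0],-M[0,0]); thy=(yaw+1.5*np.pi-BY)%(2*np.pi)
    f=M.T@st["force"]; ra=np.sqrt(r*r-off*off)
    print(f"t {st['t']:.2f} knob~{th:.3f} (toolyaw {thy:.3f}) r_arm {ra:.1f} z {st['position'][2]:.1f} Ftool {f.round(1)} |F|{np.linalg.norm(f):.1f} Mz~{f[0]*ra/1000:.3f}")
E
python3 -m handwheel '[{"dx":-0.3,"dy":0.05,"dz":0.05,"rx":0,"ry":0,"rz":0,"jaw":0},{"dx":-0.6,"dy":0.09,"dz":0.05,"rx":0,"ry":0,"rz":0,"jaw":0},{"dx":-0.8,"dy":0.09,"dz":0.05,"rx":0,"ry":0,"rz":0,"jaw":0}]' >/dev/null; python3 -c "from k import *; rep()"
python3 -m handwheel '[{"dx":-0.1,"dy":0,"dz":0,"rx":0,"ry":0,"rz":0,"jaw":0},{"dx":-0.2,"dy":0,"dz":0,"rx":0,"ry":0,"rz":0,"jaw":0}]' >/dev/null; python3 -c "from k import *; rep()"
```

```text
t 14.20 knob~2.485 (toolyaw 2.514) r_arm 59.3 z 106.5 Ftool [ 1.4 -0.7 -1.3] |F|2.0 Mz~0.082
t 14.40 knob~2.510 (toolyaw 2.515) r_arm 59.1 z 106.3 Ftool [ 3.  -1.8 -2.7] |F|4.4 Mz~0.176
```

```bash
python3 -m handwheel '[{"dx":-0.292,"dy":-0.078,"dz":0,"rx":0,"ry":0,"rz":-2.86,"jaw":0},{"dx":-0.588,"dy":-0.141,"dz":0,"rx":0,"ry":0,"rz":-5.73,"jaw":0},{"dx":-0.886,"dy":-0.189,"dz":0,"rx":0,"ry":0,"rz":-8.59,"jaw":0},{"dx":-0.886,"dy":-0.189,"dz":0,"rx":0,"ry":0,"rz":-8.59,"jaw":0}]' >/dev/null; python3 -c "from k import *; rep()"
python3 -m handwheel '[{"dx":-0.292,"dy":-0.078,"dz":0,"rx":0,"ry":0,"rz":-2.86,"jaw":0},{"dx":-0.588,"dy":-0.141,"dz":0,"rx":0,"ry":0,"rz":-5.73,"jaw":0},{"dx":-0.588,"dy":-0.141,"dz":0,"rx":0,"ry":0,"rz":-5.73,"jaw":0}]' >/dev/null; python3 -c "from k import *; rep()"
```

```text
t 14.80 knob~2.654 (toolyaw 2.666) r_arm 59.2 z 106.3 Ftool [ 3.5 -2.6 -1.5] |F|4.6 Mz~0.206
t 15.10 knob~2.755 (toolyaw 2.765) r_arm 59.3 z 106.2 Ftool [ 3.8 -3.4 -2.1] |F|5.5 Mz~0.225
```

```bash
python3 -m handwheel '[{"dx":-0.292,"dy":-0.128,"dz":0,"rx":0,"ry":0,"rz":-2.86,"jaw":0},{"dx":-0.588,"dy":-0.241,"dz":0,"rx":0,"ry":0,"rz":-5.73,"jaw":0},{"dx":-0.588,"dy":-0.241,"dz":0,"rx":0,"ry":0,"rz":-5.73,"jaw":0}]' >/dev/null; python3 -c "from k import *; rep()"
python3 -m handwheel '[{"dx":-0.292,"dy":-0.078,"dz":0,"rx":0,"ry":0,"rz":-2.86,"jaw":0},{"dx":-0.588,"dy":-0.141,"dz":0,"rx":0,"ry":0,"rz":-5.73,"jaw":0},{"dx":-0.588,"dy":-0.141,"dz":0,"rx":0,"ry":0,"rz":-5.73,"jaw":0}]' >/dev/null; python3 -c "from k import *; rep()"
```

```text
t 15.40 knob~2.857 (toolyaw 2.863) r_arm 59.6 z 106.2 Ftool [ 3.2 -0.8 -0.3] |F|3.3 Mz~0.191
t 15.70 knob~2.957 (toolyaw 2.962) r_arm 59.7 z 106.2 Ftool [ 2.8 -0.  -1.6] |F|3.2 Mz~0.167
```

```bash
python3 -m handwheel '[{"dx":-0.292,"dy":-0.078,"dz":0,"rx":0,"ry":0,"rz":-2.86,"jaw":0},{"dx":-0.588,"dy":-0.141,"dz":0,"rx":0,"ry":0,"rz":-5.73,"jaw":0},{"dx":-0.588,"dy":-0.141,"dz":0,"rx":0,"ry":0,"rz":-5.73,"jaw":0}]' >/dev/null; python3 -c "from k import *; rep()"
python3 -m handwheel '[{"dx":-0.292,"dy":-0.078,"dz":0,"rx":0,"ry":0,"rz":-2.86,"jaw":0},{"dx":-0.588,"dy":-0.141,"dz":0,"rx":0,"ry":0,"rz":-5.73,"jaw":0},{"dx":-0.588,"dy":-0.141,"dz":0,"rx":0,"ry":0,"rz":-5.73,"jaw":0}]' >/dev/null; python3 - <<'E'
from k import *
rep()
c=Cam("wrist"); cv2.imwrite("pics/w13.png",c.img)
E
```

```text
t 16.00 knob~3.054 (toolyaw 3.062) r_arm 59.8 z 106.1 Ftool [ 2.3  0.2 -1.7] |F|2.8 Mz~0.138
t 16.30 knob~3.152 (toolyaw 3.162) r_arm 59.9 z 106.1 Ftool [ 2.  -1.1 -1.9] |F|3.0 Mz~0.122
```

View pics/w13.png

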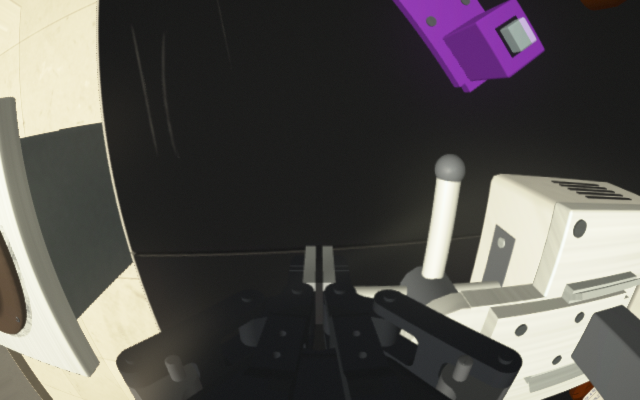

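```bash
python3 -m handwheel '[{"dx":-0.292,"dy":-0.078,"dz":0,"rx":0,"ry":0,"rz":-2.86,"jaw":0},{"dx":-0.588,"dy":-0.141,"dz":0,"rx":0,"ry":0,"rz":-5.73,"jaw":0},{"dx":-0.588,"dy":-0.141,"dz":0,"rx":0,"ry":0,"rz":-5.73,"jaw":0}]' >/dev/null; python3 -c "from k import *; rep()"
python3 -m handwheel '[{"dx":-0.292,"dy":-0.078,"dz":0,"rx":0,"ry":0,"rz":-2.86,"jaw":0},{"dx":-0.588,"dy":-0.141,"dz":0,"rx":0,"ry":0,"rz":-5.73,"jaw":0},{"dx":-0.588,"dy":-0.141,"dz":0,"rx":0,"ry":0,"rz":-5.73,"jaw":0}]' >/dev/null; python3 -c "from k import *; rep()"
python3 -m handwheel '[{"dx":-0.292,"dy":-0.078,"dz":0,"rx":0,"ry":0,"rz":-2.86,"jaw":0},{"dx":-0.588,"dy":-0.141,"dz":0,"rx":0,"ry":0,"rz":-5.73,"jaw":0},{"dx":-0.588,"dy":-0.141,"dz":0,"rx":0,"ry":0,"rz":-5.73,"jaw":0}]' >/dev/null; python3 -c "from k import *; rep()"
```

```text
t 16.65 knob~3.248 (toolyaw 3.262) r_arm 60.1 z 106.0 Ftool [ 3.5 -0.2 -2.7] |F|4.4 Mz~0.211
t 16.95 knob~3.345 (toolyaw 3.361) r_arm 60.2 z 106.0 Ftool [ 3.1 -0.8 -3. ] |F|4.4 Mz~0.186
t 17.25 knob~3.443 (toolyaw 3.461) r_arm 60.2 z 106.0 Ftool [ 3.8 -0.6 -3.8] |F|5.4 Mz~0.228
```

```bash
python3 -m handwheel '[{"dx":-0.292,"dy":-0.078,"dz":-0.05,"rx":0,"ry":0,"rz":-2.86,"jaw":0},{"dx":-0.588,"dy":-0.141,"dz":-0.1,"rx":0,"ry":0,"rz":-5.73,"jaw":0},{"dx":-0.588,"dy":-0.141,"dz":-0.1,"rx":0,"ry":0,"rz":-5.73,"jaw":0}]' >/dev/null; python3 -c "from k import *; rep()"
python3 -m handwheel '[{"dx":-0.292,"dy":-0.078,"dz":0,"rx":0,"ry":0,"rz":-2.86,"jaw":0},{"dx":-0.588,"dy":-0.141,"dz":0,"rx":0,"ry":0,"rz":-5.73,"jaw":0},{"dx":-0.588,"dy":-0.141,"dz":0,"rx":0,"ry":0,"rz":-5.73,"jaw":0}]' >/dev/null; python3 -c "from k import *; rep()"
python3 -m handwheel '[{"dx":-0.292,"dy":-0.078,"dz":0,"rx":0,"ry":0,"rz":-2.86,"jaw":0},{"dx":-0.588,"dy":-0.141,"dz":0,"rx":0,"ry":0,"rz":-5.73,"jaw":0},{"dx":-0.588,"dy":-0.141,"dz":0,"rx":0,"ry":0,"rz":-5.73,"jaw":0}]' >/dev/null; python3 -c "from k import *; rep()"
```

```text
t 17.55 knob~3.540 (toolyaw 3.561) r_arm 60.2 z 106.7 Ftool [3.3 0.2 1. ] |F|3.4 Mz~0.198
t 17.85 knob~3.637 (toolyaw 3.661) r_arm 60.3 z 106.7 Ftool [ 3.5 -0.5  0.8] |F|3.6 Mz~0.210
t 18.15 knob~3.733 (toolyaw 3.761) r_arm 60.3 z 106.7 Ftool [ 3.3 -1.2  1. ] |F|3.6 Mz~0.198
```

```bash
python3 -m handwheel '[{"dx":-0.292,"dy":-0.078,"dz":0,"rx":0,"ry":0,"rz":-2.86,"jaw":0},{"dx":-0.588,"dy":-0.141,"dz":0,"rx":0,"ry":0,"rz":-5.73,"jaw":0},{"dx":-0.588,"dy":-0.141,"dz":0,"rx":0,"ry":0,"rz":-5.73,"jaw":0}]' >/dev/null; python3 -c "from k import *; rep()"
python3 -m handwheel '[{"dx":-0.292,"dy":-0.078,"dz":0,"rx":0,"ry":0,"rz":-2.86,"jaw":0},{"dx":-0.588,"dy":-0.141,"dz":0,"rx":0,"ry":0,"rz":-5.73,"jaw":0},{"dx":-0.588,"dy":-0.141,"dz":0,"rx":0,"ry":0,"rz":-5.73,"jaw":0}]' >/dev/null; python3 - <<'E'
from k import *
rep()
c=Cam("wrist"); cv2.imwrite("pics/w14.png",c.img)
c=Cam("side"); c.crop(260,160,380,260,5,"pics/d14.png")
E
```

```text
t 18.45 knob~3.827 (toolyaw 3.861) r_arm 60.4 z 106.6 Ftool [ 4.2 -1.1  0.2] |F|4.4 Mz~0.256
t 18.75 knob~3.918 (toolyaw 3.961) r_arm 60.6 z 106.5 Ftool [ 5.1 -1.6  0.1] |F|5.3 Mz~0.308
```

View pics/w14.png

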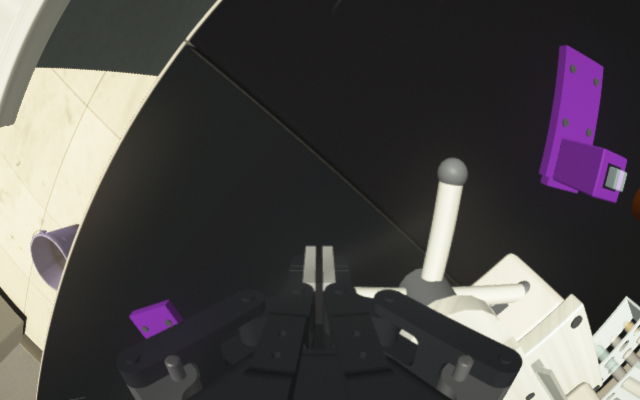

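View pics/d14.png

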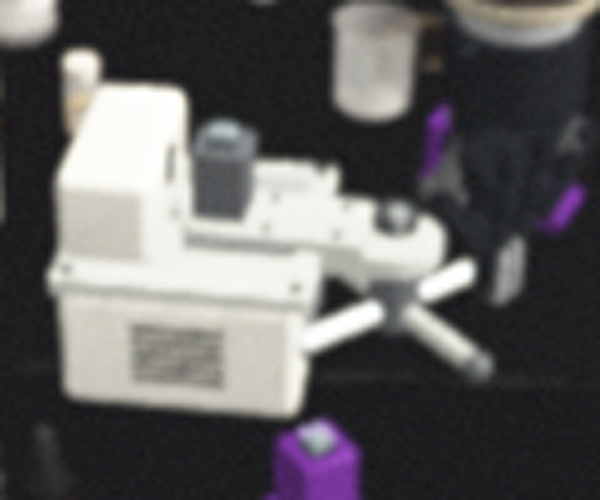

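```bash
python3 -m handwheel '[{"dx":-0.292,"dy":-0.088,"dz":0,"rx":0,"ry":0,"rz":-2.86,"jaw":0},{"dx":-0.292,"dy":-0.098,"dz":0,"rx":0,"ry":0,"rz":-2.86,"jaw":0}]' >/dev/null; python3 -c "from k import *; rep()"
python3 -m handwheel '[{"dx":0,"dy":0,"dz":0,"rx":0,"ry":0,"rz":0,"jaw":0}]' >/dev/null; python3 -c "from k import *; rep()"
python3 -m handwheel '[{"dx":-0.292,"dy":-0.088,"dz":0,"rx":0,"ry":0,"rz":-2.86,"jaw":0},{"dx":-0.292,"dy":-0.098,"dz":0,"rx":0,"ry":0,"rz":-2.86,"jaw":0}]' >/dev/null; python3 -c "from k import *; rep()"
python3 -m handwheel '[{"dx":0,"dy":0,"dz":0,"rx":0,"ry":0,"rz":0,"jaw":0}]' >/dev/null; python3 -c "from k import *; rep()"
```

```text
t 19.05 knob~3.962 (toolyaw 4.011) r_arm 60.7 z 106.5 Ftool [ 7.3 -0.2  0.3] |F|7.3 Mz~0.443
t 19.15 knob~3.962 (toolyaw 4.010) r_arm 60.7 z 106.5 Ftool [ 6.4 -0.8 -0.4] |F|6.4 Mz~0.386
t 19.35 knob~4.006 (toolyaw 4.061) r_arm 60.9 z 106.4 Ftool [ 7.9  0.2 -0.9] |F|8.0 Mz~0.483
t 19.45 knob~4.006 (toolyaw 4.060) r_arm 60.9 z 106.4 Ftool [ 7.6 -0.7 -0.4] |F|7.7 Mz~0.465
```

```bash
python3 -m handwheel '[{"dx":-0.2,"dy":-0.06,"dz":0,"rx":0,"ry":0,"rz":-2,"jaw":0},{"dx":-0.2,"dy":-0.06,"dz":0,"rx":0,"ry":0,"rz":-2,"jaw":0}]' >/dev/null; python3 -c "from k import *; rep()"
python3 -m handwheel '[{"dx":0,"dy":0,"dz":0,"rx":0,"ry":0,"rz":0,"jaw":0}]' >/dev/null; python3 -c "from k import *; rep()"
python3 -m handwheel '[{"dx":0,"dy":0,"dz":0,"rx":0,"ry":0,"rz":0,"jaw":0}]' >/dev/null; python3 -c "from k import *; rep()"
```

```text
t 19.65 knob~4.036 (toolyaw 4.096) r_arm 60.9 z 106.4 Ftool [ 9.1  0.6 -0.4] |F|9.1 Mz~0.554
t 19.75 knob~4.036 (toolyaw 4.095) r_arm 60.9 z 106.4 Ftool [ 7.3  0.4 -0. ] |F|7.3 Mz~0.446
t 19.85 knob~4.036 (toolyaw 4.095) r_arm 60.9 z 106.4 Ftool [ 8.6  0.4 -0.2] |F|8.6 Mz~0.523
```

```bash
python3 -m handwheel '[{"dx":0.5,"dy":0,"dz":0,"rx":0,"ry":0,"rz":0,"jaw":0},{"dx":1.2,"dy":0,"dz":0,"rx":0,"ry":0,"rz":0,"jaw":0},{"dx":2,"dy":-0.3,"dz":0,"rx":0,"ry":0,"rz":0,"jaw":0},{"dx":2,"dy":-0.5,"dz":-2,"rx":0,"ry":0,"rz":0,"jaw":0},{"dx":2,"dy":-0.5,"dz":-5,"rx":0,"ry":0,"rz":0,"jaw":0}]'; python3 -m handwheel '[{"dx":0,"dy":0,"dz":-5,"rx":0,"ry":0,"rz":0,"jaw":0},{"dx":0,"dy":0,"dz":-10,"rx":0,"ry":0,"rz":0,"jaw":0},{"dx":0,"dy":0,"dz":-14,"rx":0,"ry":0,"rz":0,"jaw":0},{"dx":0,"dy":0,"dz":-16,"rx":0,"ry":0,"rz":0,"jaw":0},{"dx":0,"dy":0,"dz":-16,"rx":0,"ry":0,"rz":0,"jaw":0}]';python3 - <<'E'
from k import *
import pickle
show()
delta((520,-3,298),-0.0866)
c=Cam("wrist"); cv2.imwrite("pics/w15.png",c.img); pickle.dump(c,open("w15.pkl","wb"))
c=Cam("side"); c.crop(260,160,380,260,5,"pics/d15.png")
c=Cam("scene"); c.crop(260,140,420,260,5,"pics/s15.png")
E
```

```text
t: 20.35
position: [419.1, -24.9, 156.5]
ee_rot: [-0.002, 0.343, 0.939, -0.001]
force: [0.4, 0.0, 0.0]
gripper_width: 0.4
t: 20.85
position: [421.7, -24.8, 320.2]
ee_rot: [0.003, 0.344, 0.939, 0.001]
force: [-0.1, 0.4, -0.1]
gripper_width: -0.0
t 20.85 p [421.68 -24.85 320.19] yaw -0.7015 tilt [0.39 0.03] F [-0.1  0.4 -0.1] T [-0.03 -0.   -0.  ] w -0.0
d(cm) [-6.09  8.    2.29] r(deg) [  0.18   0.36 -35.23]
```

View pics/w15.png

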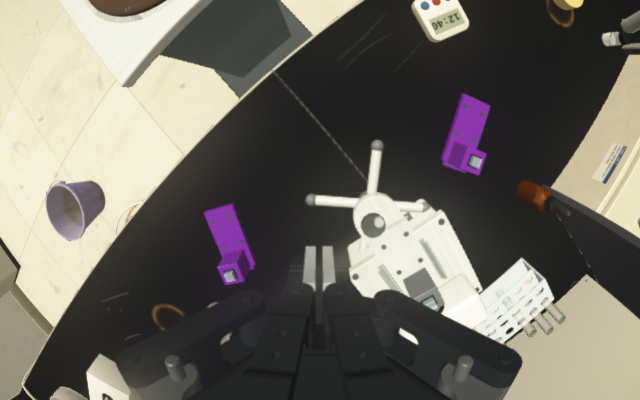

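View pics/s15.png

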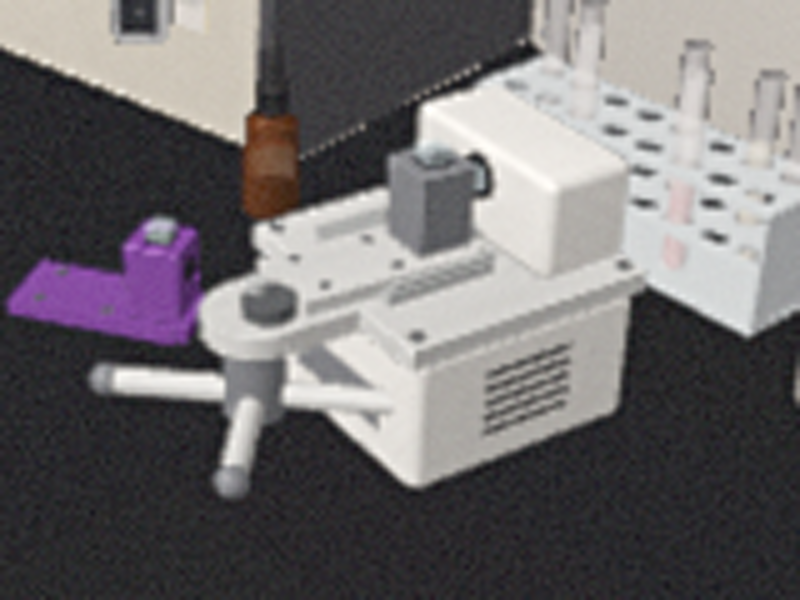

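```bash
python3 -m handwheel '[{"dx":-1,"dy":1.6,"dz":0.5,"rx":0,"ry":0,"rz":-8,"jaw":0},{"dx":-2.5,"dy":3.5,"dz":1,"rx":0,"ry":0,"rz":-16,"jaw":0},{"dx":-4,"dy":5.5,"dz":1.5,"rx":0,"ry":0,"rz":-24,"jaw":0},{"dx":-5.5,"dy":7,"dz":2,"rx":0,"ry":0,"rz":-31,"jaw":0},{"dx":-6.1,"dy":8,"dz":2.3,"rx":0,"ry":0,"rz":-35,"jaw":0}]' >/dev/null; python3 -m handwheel '[{"dx":0,"dy":0,"dz":0,"rx":0,"ry":0,"rz":0,"jaw":0},{"dx":0,"dy":0,"dz":0,"rx":0,"ry":0,"rz":0,"jaw":0},{"dx":0,"dy":0,"dz":0,"rx":0,"ry":0,"rz":0,"jaw":0}]'; python3 - <<'E'
from k import *
import pickle
show()
c=Cam("wrist"); cv2.imwrite("pics/w16.png",c.img); pickle.dump(c,open("w16.pkl","wb"))
c.crop(240,80,400,250,4,"pics/w16a.png")
E
```

```text
t: 21.8
position: [518.1, -3.3, 293.6]
ee_rot: [-0.001, 0.046, 0.999, -0.0]
force: [-1.0, 0.7, 0.6]
gripper_width: 0.2
t 21.8 p [518.06  -3.27 293.64] yaw -0.0914 tilt [-0.07 -0.01] F [-1.   0.7  0.6] T [-0.01 -0.02 -0.04] w 0.2
```

View pics/w16a.png

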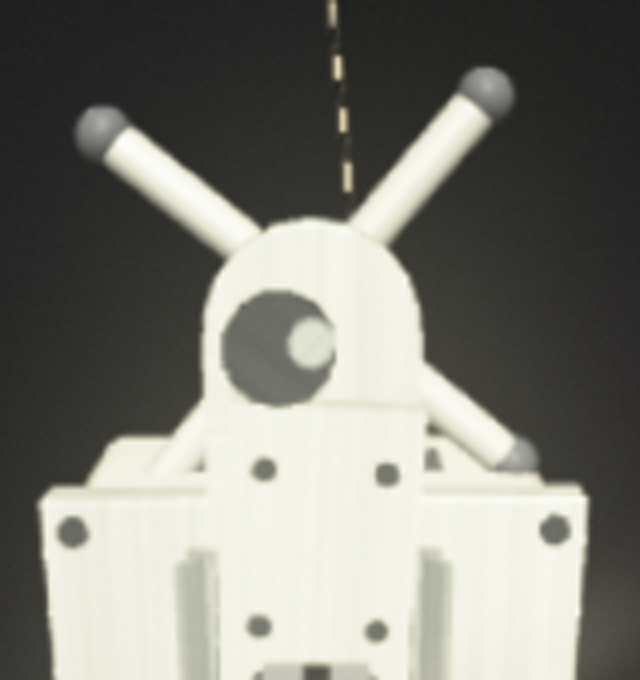

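```bash
python3 - <<'E'
from k import *
import pickle
c=pickle.load(open("w16.pkl","rb"))
W=lambda x,y:(240+(x+.5)/4-.5,80+(y+.5)/4-.5)
g=lambda u,z:w2loc(c.plane(W(*u),z))
S=[g(u,95) for u in [(263,470),(387,475),(259,626),(376,631)]]
print(np.round(S,1)); S=np.array(S)
print("centre x est", (S[:2].mean(0)[0]+65).round(1),(S[2:].mean(0)[0]+26.2).round(1), "yaw rel", np.arctan2(*(S[2:].mean(0)-S[:2].mean(0))[::-1]).round(3), np.arctan2(-(S[1]-S[0])[0],(S[1]-S[0])[1]).round(3))
for u in [(103,133),(488,93),(518,465)]:
    l=g(u,42);print("ball",l.round(1),np.degrees(np.arctan2(l[1],l[0])).round(1))
print("deck corners",g((40,497),87).round(1),g((587,495),87).round(1),"cam",g((279,347),97).round(1),"spindle",g((311,343),97).round(1))
E
```

```text
[[ 30.6 -10.9]
 [ 31.9  17.2]
 [ 69.2 -12.6]
 [ 70.6  15.1]]
centre x est 96.3 96.1 yaw rel -0.049 -0.048
ball [-44.5 -53.4] -129.8
ball [-54.   45.6] 139.8
ball [45.8 56.1] 50.8
deck corners [ 39.4 -64.8] [39.6 65.6] cam [ 1.9 -6.8] spindle [1.  0.2]
```

```bash
python3 -c "
from h import *
show(); print(bot.sign_off())"
```

```text
t 21.85 p [518.16  -3.23 293.93] yaw -0.091 tilt [-0.03 -0.01] F [-0.3 -0.3 -0.6] T [-0.02 -0.03 -0.02] w -0.5
the job is handed in; nothing more can be done
None
```

The carrier is clamped on the deck between the rails, nose toward the detector, and the job is handed in at 21.9 s. I turned the knob about 1.5 rad anticlockwise by pushing one arm with the closed fingers. The highest push reading was 9.1 N, and the arm ended clear of everything.

- **Clamp force:** this is an estimate, as nothing measures it directly. The rise in knob torque, from 0.20 to about 0.51 N m, suggests about 23 N. The knob angle after first contact suggests 14 to 21 N. Both are within the 12 to 30 N range.
- **Carrier position:** it measures about 96 mm beyond the knob axis, against the nominal 95 mm and within the 4 mm allowed.
- **Skew:** the cam's rubbing turned the carrier about 0.05 rad within the rails' side play. I left it so.
- **Bystanders:** I never went near the beaker, dropper bottle, timer or vial, and the pictures showed no sign that they moved. I did not measure their positions again at the end.

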